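Set out the resin mixing station

TASK

Set out the mixing station, everything as seen from the robot: stand the resin tin on the middle of the drip pad between the scale and the mould, and the hardener bottle on the middle of the pad on the scale's other side (the end pad next to the scale, not the one next to the mould). Stand the mixing cup on the middle of the scale's pan and lay the stirring paddle flat across the top of the cup, balanced at its middle, so that they can be tared together. Keep tin, bottle and cup upright all the time, and leave the little pigment pot where it stands.

Things in the scene. Friction and masses are not known exactly. Their poses are not given: they have to be found in the camera images.
- scale: digital weighing scale, fixed on the bench: black housing 135 mm (x) by 115 mm (y), 20 mm high, under a round steel pan 104 mm across whose flat top is 30 mm above the bench; the narrow display is on the robot's side. Origin on the bench directly under the centre of the pan; z up; turned at most 10 degrees. It stands either left or right of the middle pad; the mould takes the other gap.
- mould: small green rectangular open mould with a flange, black inside, on four short metal legs, fixed on the bench; 130 mm (x) by 120 mm (y), 50 mm high. Origin at the bench under its centre; z up; turned at most 10 degrees, so its y axis points to the robot's left.
- pad_left: plain square cardboard drip pad, 80 x 80 x 4 mm, lying fixed on the bench, the left-hand one (+y, as the robot sees it) of three identical pads in the back row; origin at the centre of its underside (its top is 4 mm higher), z up. Scale and mould stand in the two gaps between the three pads.
- pad_mid: plain square cardboard drip pad, 80 x 80 x 4 mm, lying fixed on the bench, the middle one of three identical pads in the back row; origin at the centre of its underside (its top is 4 mm higher), z up. Scale and mould stand in the two gaps between the three pads.
- pad_right: plain square cardboard drip pad, 80 x 80 x 4 mm, lying fixed on the bench, the right-hand one (-y, as the robot sees it) of three identical pads in the back row; origin at the centre of its underside (its top is 4 mm higher), z up. Scale and mould stand in the two gaps between the three pads.
- tin: closed round steel resin tin with a paper band, 64 mm diameter, 85 mm high, about 350 g (250 to 460 g), standing upright; origin at the centre of its underside, z up.
- hardener: slim white plastic hardener bottle with a grey nozzle cap, standing upright: body 42 mm diameter up to 62 mm, shoulder to 74 mm, then a 21 mm cap and a small nozzle, 93 mm high in all; about 120 g; origin at the centre of its underside, z up.
- cup: empty open white plastic mixing cup, standing upright: 62 mm diameter at the rim, tapering to a narrower foot, 80 mm high, wall 3 mm, 50 g, rigid; origin at the centre of its underside, z up (mouth upwards).
- paddle: flat wooden stirring paddle with round ends, lying flat on the bench: 154 mm long (its x axis), 26 mm wide (its y axis), 8 mm thick (z), about 30 g; origin at the centre of its underside; at the start its length points within 25 degrees of straight away from the robot.
- pot: small amber glass pigment pot with a black lid, 40 mm diameter, 44 mm high, 90 g, standing loose in the middle of the front row; it is to be left alone. Origin at the centre of its underside, z up.
Mind the look-alikes: they are no part of the job. Leave any pink, turquoise or yellow look-alike of the pad_mid alone.

How it is judged:
At the end, for the whole second after the job is handed in: Tin upright on the middle pad, hardener upright on the end pad beside the scale, cup upright on the scale's pan, each within 15 mm of the centre; paddle level (4.5 degrees) across the cup's rim, its middle within 15 mm of the cup's centre, any direction; all four at rest (horizontal distance between tin and pad_mid below 0.015 m and height (world z) of tin between 0 and 0.008 m and angle between each of tin, cup's own z axis and vertical below 0.08 rad and ((y of scale in the frame of mould above 0 m and horizontal distance between hardener and pad_left below 0.015 m and height (world z) of hardener between 0 and 0.008 m and angle between hardener's own z axis and vertical below 0.08 rad) or (not (y of scale in the frame of mould above 0 m) and horizontal distance between hardener and pad_right below 0.015 m and height (world z) of hardener between 0 and 0.008 m and angle between hardener's own z axis and vertical below 0.08 rad)) and horizontal distance between cup and scale below 0.015 m and height (world z) of cup between 0.026 and 0.034 m and horizontal distance between paddle and cup below 0.015 m and z of paddle in the frame of cup between 0.075 and 0.093 m and angle between paddle's own x axis and vertical between 1.49 and 1.65 rad and angle between paddle's own y axis and vertical between 1.49 and 1.65 rad and linear speed of each of tin, hardener, cup, paddle below 0.02 m/s); the robot touches nothing.
It fails at once if the tin, the bottle or the cup is tipped by more than about 35 degrees (angle between any of tin, hardener, cup's own z axis and vertical above 0.6 rad).
It fails at once if the pigment pot is shifted by more than 20 mm (distance of pot from where it was at the start of the episode above 0.02 m).
It also fails if it takes over 104 s, if anything falls off the work surface, if the arm or the gripper's body presses on something with over 40 N, if the wrist force passes 120 N, or if a joint passes its speed limit or range.

ROBOT

A 7-joint arm with a two-finger parallel gripper is mounted at the origin on the work surface. World frame = base frame: x ahead of the robot, y to its left, z up, the work surface at z = 0. Lengths are in m, angles in rad, forces in N, time in s.
With the tool pointing down it reaches from about 0.4 to 0.875 m from the base axis. Payload 4.4 kg.
Tool frame: the origin (TCP) lies midway between the tips of the shut fingers; the grasp point (between the pads) lies 19 mm behind it; z points along the fingers, y is the direction in which the jaws open and shut (so a half turn about z gives the same grasp; the last joint's range is limited). The gripper opens to 85 mm and grips with 20 to 120 N. Pads are 22 mm wide; open, the fingers measure 114 mm over their backs; the gripper's body (76 mm by 85 mm) begins 54 mm behind the grasp point. The pads swing forward as they close: fully open they stand 13 mm farther back than shut.
Start: joints at [-1.238, 0.628, 0.038, 1.517, -0.027, 0.996, -0.02], TCP at [0.252, 0.599, 0.197] pointing down, gripper open.
Joint ranges: [-3.06, 3.06], [-0.37, 2.12], [-1.25, 1.32], [0.18, 2.47], [-1.1, 4.24], [0.23, 1.98], [-2.94, 2.94]. Speed limits (rad/s): [2.57, 2.57, 3.14, 3.14, 3.14, 3.14, 3.14].

INTERFACE

Orientations are given as a unit quaternion [x, y, z, w].
In Python, from bench import env gives the robot as it stands. The module is installed in compiled form; this text tells all that it offers.
- The arm moves only by the tool jog_arm, never from a script. Its argument "motion" is a list of rows, each a list of 5 numbers: the gripper's target within -1 to 1 (shut at 1, half-way at 0, fully open at -1), then the shift along the tool's x, y, z in m, then the turn about the tool's z in rad. A call has exactly 5 rows; each row shifts and turns the pose as measured when the row begins, along the tool's axes as they then stand; what a row does not reach is not made up. A row lasts 1/12 s, in which the tool goes at most 41.7 mm and 7.16 degrees, less where a joint would pass 70% of its speed; a pose out of reach is approached as far as the arm can. A call is refused whole if a number of a shift passes 0.0417 or a number of a turn 0.125, either way. A call with a gripper value outside its range is refused whole. The fingers move at their own pace and stop on an object; "grip_force" is the grip in N (left out, the last holds). Time passes only in rows, so rows that do not move let the fingers close, or fill a call up. It gives the time, the measured TCP pose, the force and the opening at its end, in the units of the state.
- env.read_state(): the state, without advancing time (a new reading comes with each control period).
- env.read_camera(name): name is "side" or "top" or "wrist"; returns a dict with "pixels" (420x560x3 uint8, red, green, blue), "depth" (420x560 float32, m along the optical axis (not along the pixel's ray), 0 where there is no reading), "intrinsics" (3x3 intrinsics, pixels), "R" (3x3) and "t" (3): a world point X has camera coordinates R X + t; the wrist camera has in their place "mount" (4x4, takes a point from camera to tool coordinates, whose origin is the TCP and whose axes are the flange's). Camera axes: x right, y down, z forward; pixel columns grow to the right and rows downward; lengths in m; the calibration is good to about 2 mm. The wrist camera is an equidistant fisheye: a pixel r from the principal point sees the ray r / f radians off the axis. A picture is of the moment at which its call begins: read the wrist's pose just before it.
- env.job_done(): hands the job in, once; it reports no verdict.
Trained networks look in the newest picture that a camera, given by its name, has taken for a name from the list of things; names that differ only in an ending like _2 or _b are one class to them, and where a whole thing is asked for, a point or a joint stands for the part that bears it (a point fixed in the world has none). Each returns a list of dicts, best first, with "conf" (0 to 1); they miss things now and then, are a little off and sometimes report something else, mostly with a low value. They report only what shows in the picture. A call takes as long as a camera call. They do not tell look-alikes from the thing itself.
- env.regions_of(camera, thing): "region" (420x560 bool, what is visible of it) and "centre" ([column, row] in pixels, amid what is visible of it).
The state is a dict: "t": time; "joint_positions": joint angles; "qvel": joint speeds; "joint_torque": joint torques, N m; "tool_pos": TCP position; "orientation": TCP orientation; "contact_force": force on the tool from outside, world axes, zero at the start; "moment": the same for the moment, N m; "finger_gap": finger opening in m.
Only numpy, scipy, OpenCV 4.12 (cv2) and the standard library are available. Lean on these libraries where they do the work, as an engineer would, in place of code of your own. Each camera call takes 0.05 s, during which the arm holds its last target.

## Working session

There is one attempt and no reset: what is moved stays moved. The work goes in short steps, Python scripts to look and compute and a tool call to move; the robot and the scene stay as the last step left them, time stands still between calls to the robot, and variables do not carry over. Pictures are saved under pics/ and viewed, and the job is handed in when it is done.

Besides the shell and the picture viewer there is one more tool, called after "Request:" as name([rows], argument=value, ...), one row to a line, values as JSON. jog_arm: Moves the arm, as the interface text tells. Its arguments: {"type":"object","properties":{"motion":{"type":"array","items":{"type":"array","items":{"type":"number"}}},"grip_force":{"type":"number"}},"required":["motion"]}

```bash
ls; mkdir -p pics; cat > h.py <<'E'
import numpy as np, cv2
from bench import env
def save(name,img): cv2.imwrite('pics/'+name,img[:,:,::-1])
def pts(c):
    K=c['intrinsics'];d=c['depth'];v,u=np.mgrid[:d.shape[0],:d.shape[1]]
    X=np.stack([(u-K[0,2])/K[0,0]*d,(v-K[1,2])/K[1,1]*d,d],-1)
    return (X-c['t'])@c['R']   # R^T (x-t)
E
python3 - <<'E'
from h import *
print(env.read_state())
for n in ['side','top','wrist']:
    c=env.read_camera(n); save(n+'0.png',c['pixels']); print(n,c['intrinsics'].tolist(),c.get('R'),c.get('t'),c.get('mount'))
    np.savez('/tmp/'+n+'0.npz',**{k:v for k,v in c.items()})
E
```

```text
pics
{'t': 0.0, 'joint_positions': array([-1.23782022,  0.62936154,  0.03846821,  1.51833892, -0.02701536,
        0.99629931, -0.01997769]), 'qvel': array([-0.00103899,  0.00057434,  0.00176759,  0.0004196 , -0.00011288,
       -0.00026429, -0.00113267]), 'joint_torque': array([-6.59379657e-04, -5.63403726e+01,  1.22599650e+00, -1.93453145e+01,
        1.09348178e-02,  1.05420436e-02, -6.44232827e-06]), 'tool_pos': array([0.25210996, 0.59838238, 0.19558894]), 'orientation': array([ 1.98072707e-01,  9.80186876e-01, -9.28126520e-04, -1.73434121e-04]), 'contact_force': array([ 0.05499552,  0.02590439, -0.1940692 ]), 'moment': array([-0.02677775, -0.0126419 , -0.02428117]), 'finger_gap': 0.08568725891981606}
side [[537.4922094701171, 0.0, 273.1893126511707], [0.0, 537.4922094701171, 215.5431856994635], [0.0, 0.0, 1.0]] [[ 0.71028844 -0.70390351  0.00318959]
 [-0.46812181 -0.47574234 -0.74466852]
 [ 0.52569221  0.52743633 -0.66742687]] [-0.30272928  0.27295965  1.30794815] None
top [[507.07665964825253, 0.0, 274.98602452152835], [0.0, 507.07665964825253, 207.78751003527955], [0.0, 0.0, 1.0]] [[-2.81022559e-02 -9.99600581e-01 -2.99026162e-03]
 [-9.96872712e-01  2.82463456e-02 -7.38033866e-02]
 [ 7.38583721e-02  9.06868554e-04 -9.97268328e-01]] [0.06209651 0.44701835 1.63741908] None
wrist [[325.19226210127806, 0.0, 279.922279457201], [0.0, 325.19226210127806, 205.1457915551539], [0.0, 0.0, 1.0]] None None [[-2.78156572e-04 -9.58227117e-01 -2.86008241e-01  7.37820799e-02]
 [ 9.99999926e-01 -3.42292628e-04  1.74252067e-04 -2.32076857e-04]
 [-2.64871568e-04 -2.86008171e-01  9.58227142e-01 -1.77451435e-01]
 [ 0.00000000e+00  0.00000000e+00  0.00000000e+00  1.00000000e+00]]
```

View pics/top0.png

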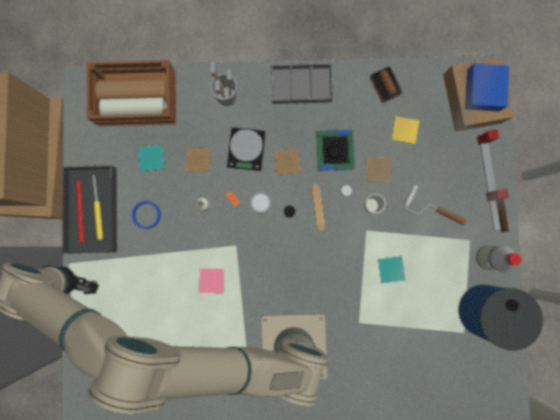

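View pics/side0.png

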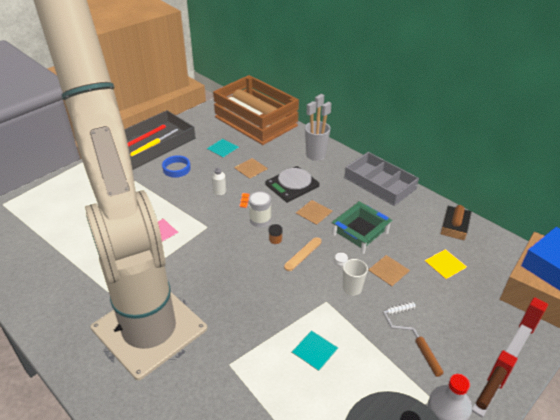

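```bash
python3 - <<'E'
from h import *
P={}
for n in ['top','side']:
    c=env.read_camera(n);p=pts(c);P[n]=p
    for th in ['scale','mould','pad_mid','tin','hardener','cup','paddle','pot']:
        for r in env.regions_of(n,th)[:4]:
            m=r['region']&(c['depth']>0); q=p[m]
            if len(q)<5: print(n,th,r['conf'],'few');continue
            zt=np.percentile(q[:,2],95)
            qt=q[q[:,2]>zt-0.006]
            lo,hi=np.percentile(qt[:,:2],[1,99],axis=0)
            (cx,cy),rad=cv2.minEnclosingCircle(qt[:,:2].astype(np.float32))
            print(n,th,round(r['conf'],2),np.round(r['centre']),'n',len(q),'ztop %.3f'%zt,'mid',np.round((lo+hi)/2,4),'size',np.round(hi-lo,3),'med',np.round(np.median(qt,axis=0),3))
E
```

```text
top scale 0.89 [244. 151.] n 1458 ztop 0.034 mid [0.6558 0.1402] size [0.099 0.096] med [0.655 0.141 0.031]
top mould 0.79 [334. 149.] n 1475 ztop 0.053 mid [ 0.6304 -0.1475] size [0.129 0.117] med [ 0.629 -0.147  0.05 ]
top pad_mid 0.95 [389. 270.] n 612 ztop 0.010 mid [ 0.2403 -0.3208] size [0.08  0.081] med [ 0.241 -0.323  0.006]
top pad_mid 0.94 [282. 162.] n 607 ztop 0.009 mid [0.6038 0.008 ] size [0.079 0.079] med [0.605 0.011 0.006]
top pad_mid 0.88 [151. 156.] n 578 ztop 0.010 mid [0.6267 0.4576] size [0.079 0.081] med [0.627 0.458 0.006]
top pad_mid 0.77 [211. 281.] n 602 ztop 0.011 mid [0.2211 0.2651] size [0.076 0.076] med [0.222 0.266 0.008]
top tin 0.73 [261. 200.] n 317 ztop 0.090 mid [0.463  0.0974] size [0.057 0.059] med [0.462 0.096 0.087]
top hardener 0.49 [202. 202.] n 168 ztop 0.088 mid [0.4654 0.2852] size [0.019 0.016] med [0.465 0.285 0.086]
top cup 0.56 [378. 202.] n 336 ztop 0.081 mid [ 0.4502 -0.2635] size [0.057 0.06 ] med [ 0.453 -0.273  0.079]
top paddle 0.64 [316. 207.] n 368 ztop 0.014 mid [ 0.4493 -0.0892] size [0.142 0.03 ] med [ 0.454 -0.09   0.011]

[... 949 characters left out ...]
0.141 0.035] med [ 0.442 -0.095  0.007]
side hardener 0.56 [218. 184.] n 326 ztop 0.084 mid [0.4632 0.2775] size [0.02  0.022] med [0.461 0.277 0.084]
side hardener 0.16 [390. 271.] n 637 ztop 0.006 mid [ 0.5698 -0.2988] size [0.079 0.077] med [ 0.569 -0.3    0.003]
side cup 0.79 [354. 279.] n 726 ztop 0.078 mid [ 0.4507 -0.2676] size [0.061 0.061] med [ 0.451 -0.27   0.077]
side cup 0.69 [252. 168.] n 355 ztop 0.007 mid [0.6147 0.2991] size [0.08 0.08] med [0.616 0.299 0.003]
side paddle 0.6 [299. 253.] n 438 ztop 0.010 mid [ 0.4482 -0.0952] size [0.146 0.036] med [ 0.445 -0.095  0.007]
side pot 0.78 [274. 235.] n 242 ztop 0.045 mid [0.4364 0.0007] size [0.038 0.038] med [0.436 0.001 0.042]
```

```bash
python3 - <<'E'
from h import *
for n in ['top','side']:
    c=env.read_camera(n);p=pts(c)
    hsv=cv2.cvtColor(c['pixels'],cv2.COLOR_RGB2HSV)
    for nm,x,y in [('L',.615,.30),('M',.603,.005),('R',.57,-.298)]:
        m=(np.abs(p[...,0]-x)<.06)&(np.abs(p[...,1]-y)<.06)&(hsv[...,1]>70)&(hsv[...,0]<25)&(c['depth']>0)&(p[...,2]<.02)
        q=p[m][:,:2].astype(np.float32)
        r=cv2.minAreaRect(q*1000); print(n,nm,len(q),np.round(r[0],1),np.round(r[1]),r[2], 'z',np.median(p[m][:,2]), c['pixels'][m].mean(0).round())
    r=env.regions_of(n,'paddle')[0]; q=p[r['region']&(c['depth']>0)]; q=q[q[:,2]>.002][:,:2].astype(np.float32)
    r=cv2.minAreaRect(q*1000);print('paddle',r)
    v=np.linalg.svd(q-q.mean(0))[2][0];print(np.degrees(np.arctan(v[1]/v[0])))
    r=env.regions_of(n,'scale')[0]['region'];q=p[r&(c['depth']>0)]; print('scale z', np.percentile(q[:,2],[10,50,90]))
    q=p[r&(c['depth']>0)&(p[...,2]>.025)][:,:2].astype(np.float32); print(cv2.minEnclosingCircle(q*1000),q.mean(0))
# crop
t=np.load('/tmp/top0.npz')['pixels'][110:250,130:420]; save('crop.png',cv2.resize(t,None,fx=2.7,fy=2.7,interpolation=cv2.INTER_CUBIC))
E
```

```text
top L 535 [617.2 302. ] [78. 79.] 87.2801284790039 z 0.003433505306405459 [138. 115.  86.]
top M 531 [602.2   5.4] [78. 77.] 3.446629047393799 z 0.0032839320070371628 [139. 116.  86.]
top R 499 [ 568.6 -294.7] [76. 75.] 87.59260559082031 z 0.0030863536289795616 [136. 117.  93.]
paddle ((448.7858581542969, -90.11758422851562), (152.05384826660156, 28.394723892211914), 6.507590293884277)
5.3928432
scale z [0.01615731 0.02582361 0.0328723 ]
((645.3158569335938, 143.2461395263672), 77.07830810546875) [0.6548915  0.14121322]
side L 366 [616.8 301.4] [91. 86.] 85.86780548095703 z 0.002203698885527324 [188. 143. 100.]
side M 476 [602.4   5.4] [83. 87.] 4.328155517578125 z 0.0023708082794533423 [187. 142.  99.]
side R 668 [ 570.5 -296.8] [84. 87.] 89.7058334350586 z 0.0023220338640855386 [189. 143.  98.]
paddle ((448.4886779785156, -94.41564178466797), (154.1798858642578, 28.4393310546875), 6.608763694763184)
6.2390985
scale z [0.009497   0.02176518 0.03006357]
((649.9447631835938, 133.39227294921875), 62.190059661865234) [0.6566952  0.13408096]
```

View pics/crop.png

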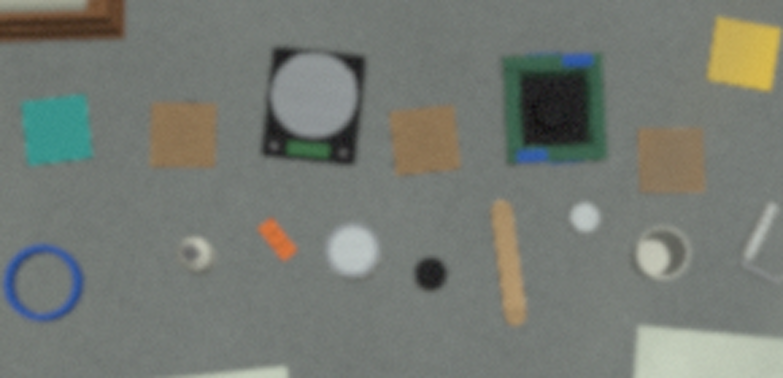

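```bash
cat >> h.py <<'E'
def ang(q):
    from scipy.spatial.transform import Rotation as R
    M=R.from_quat(q).as_matrix(); return np.arctan2(M[1,1],M[0,1]),M
def plan(tgt,a_t,n,pos=None,a=None):
    s=env.read_state()
    if pos is None: pos=s['tool_pos']; a=ang(s['orientation'])[0]
    pos=np.array(pos,float);D=(np.array(tgt)-pos)/n
    da=-(((a_t-a)+np.pi/2)%np.pi-np.pi/2)/n   # turn about tool z; half turns equal
    for i in range(n):
        r=[-np.sin(a)*D[0]+np.cos(a)*D[1],np.cos(a)*D[0]+np.sin(a)*D[1],-D[2],da]
        print(np.round(r,4).tolist()); a-=da
E
python3 -c "
from h import *
plan([.464,.281,.18],0,10)"
```

```text
[-0.0319, -0.0211, 0.0017, 0.1172]
[-0.0341, -0.0172, 0.0017, 0.1172]
[-0.0359, -0.0131, 0.0017, 0.1172]
[-0.0372, -0.0088, 0.0017, 0.1172]
[-0.0379, -0.0044, 0.0017, 0.1172]
[-0.0382, 0.0, 0.0017, 0.1172]
[-0.0379, 0.0045, 0.0017, 0.1172]
[-0.0371, 0.0089, 0.0017, 0.1172]
[-0.0358, 0.0132, 0.0017, 0.1172]
[-0.0341, 0.0173, 0.0017, 0.1172]
```

Request:
jog_arm([
  [-1, -0.032, -0.021, 0.002, 0.117],
  [-1, -0.034, -0.017, 0.002, 0.117],
  [-1, -0.036, -0.013, 0.002, 0.117],
  [-1, -0.037, -0.009, 0.002, 0.117],
  [-1, -0.038, -0.004, 0.002, 0.117],
], grip_force=40)

```text
t: 1.77
tool_pos: [0.3523, 0.4466, 0.1848]
orientation: [0.474, 0.88, 0.004, -0.005]
contact_force: [0.9, 0.1, 0.2]
finger_gap: 0.0854
```

```bash
python3 -c "
from h import *
print(env.read_state()['tool_pos'],ang(env.read_state()['orientation']))
plan([.464,.281,.15],0,5)"
```

```text
[0.35233898 0.44658191 0.18479267] (np.float64(0.5824491585721365), array([[-0.55005178,  0.83511635, -0.00487039],
       [ 0.83504693,  0.55006987,  0.01094317],
       [ 0.01181788,  0.00195231, -0.99992826]]))
[-0.0399, 0.0004, 0.007, 0.1165]
[-0.0396, 0.0051, 0.007, 0.1165]
[-0.0388, 0.0096, 0.007, 0.1165]
[-0.0374, 0.0141, 0.007, 0.1165]
[-0.0355, 0.0183, 0.007, 0.1165]
```

Request:
jog_arm([
  [-1, -0.04, 0.0, 0.007, 0.117],
  [-1, -0.04, 0.005, 0.007, 0.117],
  [-1, -0.039, 0.01, 0.007, 0.117],
  [-1, -0.038, 0.014, 0.007, 0.117],
  [-1, -0.036, 0.018, 0.007, 0.117],
])

```text
t: 2.18
tool_pos: [0.4655, 0.2746, 0.1492]
orientation: [0.717, 0.697, 0.006, -0.006]
contact_force: [0.4, 0.2, -0.4]
finger_gap: 0.0856
```

```bash
cat >> h.py <<'E'
def wpts(c,s):
    K=c['intrinsics'];d=c['depth'];v,u=np.mgrid[:d.shape[0],:d.shape[1]]
    x=(u-K[0,2])/K[0,0];y=(v-K[1,2])/K[1,1];r=np.hypot(x,y)+1e-9
    k=np.tan(np.minimum(r,1.5))/r
    X=np.stack([x*k*d,y*k*d,d],-1)
    X=X@c['mount'][:3,:3].T+c['mount'][:3,3]
    return X@ang(s['orientation'])[1].T+s['tool_pos']
E
python3 - <<'E'
from h import *
s=env.read_state();c=env.read_camera('wrist');save('w1.png',c['pixels'])
p=wpts(c,s);print(s['tool_pos'],ang(s['orientation'])[0])
r=env.regions_of('wrist','hardener')
for e in r[:2]:
    q=p[e['region']&(c['depth']>0)];zt=np.percentile(q[:,2],98)
    print(e['conf'],e['centre'],zt)
    for a,b in [(.065,.1),(.03,.058)]:
        k=q[(q[:,2]>a)&(q[:,2]<b)];lo,hi=np.percentile(k[:,:2],[1,99],axis=0);print(len(k),lo,hi,(lo+hi)/2)
E
```

```text
[0.46550636 0.27459139 0.14916622] -0.029548628127124547
0.57 [280.1, 188.7] 0.09258741141392354
1526 [0.44714458 0.26513091] [0.48143705 0.30000685] [0.46429082 0.28256888]
170 [0.4483539  0.29238718] [0.48262264 0.3031549 ] [0.46548827 0.29777104]
```

View pics/w1.png

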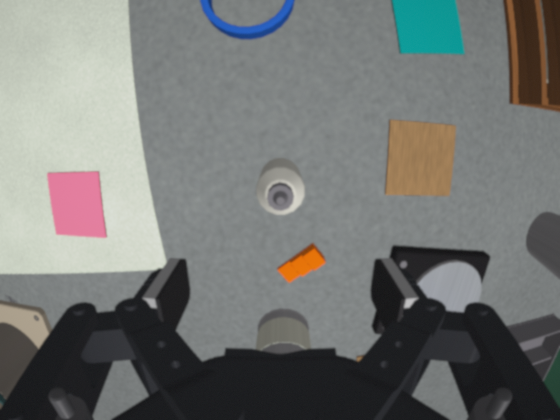

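Request:
jog_arm([
  [-1, 0.007, -0.001, 0.02, -0.03],
  [-1, 0, 0, 0.035, 0],
  [-1, 0, 0, 0.035, 0],
  [-1, 0, 0, 0.026, 0],
  [1, 0, 0, 0, 0],
])

```text
t: 2.7
tool_pos: [0.4737, 0.2774, 0.0322]
orientation: [0.71, 0.704, 0.01, -0.002]
contact_force: [-0.3, -0.1, 0.3]
finger_gap: 0.0751
```

Request:
jog_arm([
  [1, 0, 0, 0, 0],
  [1, 0, 0, 0, 0],
  [1, 0, 0, 0, 0],
  [1, 0, 0, 0, 0],
  [1, 0, 0, 0, 0],
])

```text
t: 3.12
tool_pos: [0.4708, 0.2806, 0.0387]
orientation: [0.709, 0.705, 0.01, -0.005]
contact_force: [1.1, -0.8, 0.0]
finger_gap: 0.0195
```

```bash
python3 - <<'E'
from h import *
s=env.read_state();c=env.read_camera('wrist');save('w2.png',c['pixels']);print(s)
c=env.read_camera('side');save('s2.png',c['pixels'][120:260,140:340].repeat(3,0).repeat(3,1))
print(env.read_state()['finger_gap'],env.read_state()['tool_pos'],ang(s['orientation']))
E
```

```text
{'t': 3.1167, 'joint_positions': array([-0.73088533,  0.72174342,  0.23443469,  1.95415507, -0.36509971,
        0.49082796, -0.23664706]), 'qvel': array([-0.01074581, -0.05031495,  0.0013946 , -0.00797277,  0.00644737,
        0.02869665, -0.00813565]), 'joint_torque': array([ 3.43720447e-01, -4.64689529e+01,  3.80882800e+00, -9.89591449e+00,
       -4.29667113e-02, -1.96084608e-01,  1.03068596e-03]), 'tool_pos': array([0.47076806, 0.28063776, 0.0387322 ]), 'orientation': array([ 0.70906239,  0.70505937,  0.00957719, -0.00548649]), 'contact_force': array([ 1.11047326, -0.77017562,  0.03457704]), 'moment': array([-0.02983286, -0.07816612, -0.03175546]), 'finger_gap': 0.019456684281906493}
0.01856721690560435 [0.47191342 0.28058573 0.03865667] (np.float64(-0.0057225038787656985), array([[ 0.00559914,  0.99996724,  0.00584504],
       [ 0.99975706, -0.00572238,  0.0212855 ],
       [ 0.02131825,  0.00572444, -0.99975635]]))
```

View pics/w2.png

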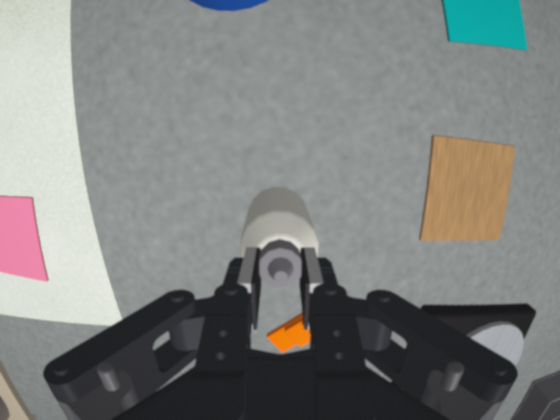

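View pics/s2.png

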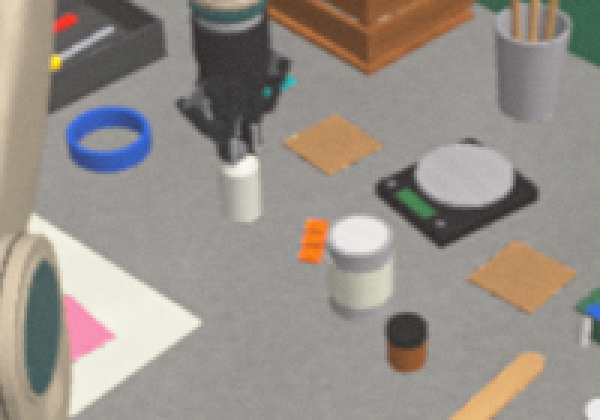

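```bash
python3 - <<'E'
from h import *
s=env.read_state();c=env.read_camera('wrist');p=wpts(c,s)
def proj(X):
    M=c['mount'];q=M[:3,:3].T@(np.array(X)-M[:3,3]);th=np.arctan2(np.hypot(q[0],q[1]),q[2]);K=c['intrinsics'];k=K[0,0]*th/np.hypot(q[0],q[1]);return q[0]*k+K[0,2],q[1]*k+K[1,2]
for z in [0,-.019,-.04]: print(z,proj([0,0,z]),proj([0,.01,z]))
for v,u in [(255,250),(270,250),(300,250),(320,250),(255,312),(300,312),(266,281),(250,281),(235,281),(200,281),(290,281),(150,281)]: print(v,u,p[v,u].round(4),c['depth'][v,u])
c=env.read_camera('side');p=pts(c)
for e in env.regions_of('side','hardener')[:2]:
    q=p[e['region']&(c['depth']>0)];print(e['conf'],e['centre'],q.min(0),q.max(0),np.percentile(q,[2,98],axis=0))
E
```

```text
0 (np.float64(281.6092522613189), np.float64(237.7539613520473)) (np.float64(298.5656449038035), np.float64(237.71384792203293))
-0.019 (np.float64(281.7828934835924), np.float64(251.2271188222862)) (np.float64(300.4592403994542), np.float64(251.16141411811236))
-0.04 (np.float64(282.01722865601835), np.float64(269.5915399256455)) (np.float64(303.01224006266733), np.float64(269.4792207947036))
255 250 [0.4573 0.2906 0.0857] 0.14281818
270 250 [0.4584 0.2905 0.1002] 0.12883271
300 250 [0.4591 0.2842 0.1132] 0.11803698
320 250 [0.4592 0.2786 0.1183] 0.114552826
255 312 [0.4848 0.2908 0.0867] 0.14197266
300 312 [0.4813 0.2899 0.1226] 0.107521944
266 281 [0.471  0.2869 0.0893] 0.14040479
250 281 [0.4711 0.2923 0.0842] 0.14384642
235 281 [0.4712 0.2954 0.0734] 0.15346175
200 281 [0.4717 0.3039 0.0401] 0.1832953
290 281 [ 4.717e-01  2.222e-01 -4.000e-04] 0.2440697
150 281 [0.4722 0.3282 0.0006] 0.21498938
0.49 [217.7, 182.8] [ 0.44638768  0.25876322 -0.00150282] [0.48564054 0.2952153  0.08926729] [[0.44845746 0.25968748 0.0020939 ]
 [0.48166422 0.29181815 0.08170327]]
```

```bash
python3 - <<'E'
from h import *
s=env.read_state();c=env.read_camera('wrist');p=wpts(c,s)
def proj(X):
    M=c['mount'];q=M[:3,:3].T@(np.array(X)-M[:3,3]);th=np.arctan2(np.hypot(q[0],q[1]),q[2]);K=c['intrinsics'];k=K[0,0]*th/np.hypot(q[0],q[1]);return np.round((q[0]*k+K[0,2],q[1]*k+K[1,2]))
for z in [0,-.013,-.03,-.05]: print(z,proj([0.011,0.043,z]),proj([-.011,.043,z]),'|',proj([.011,.010,z]),proj([.011,.018,z]))
# tool-frame points of finger
M=ang(s['orientation'])[1];t=(p-s['tool_pos'])@M
for v in range(240,330,8): print(v,[(u,t[v,u].round(3).tolist()) for u in (240,248,254,258,306,312)])
save('w3.png',cv2.resize(c['pixels'][180:360,190:370],None,fx=4,fy=4)[:600])
E
```

```text
0 [355. 220.] [352. 254.] | [299. 220.] [313. 220.]
-0.013 [360. 228.] [356. 263.] | [300. 228.] [315. 228.]
-0.03 [367. 239.] [363. 278.] | [302. 240.] [318. 240.]
-0.05 [378. 256.] [372. 298.] | [305. 258.] [323. 258.]
240 [(240, [-0.017, -0.03, 0.038]), (248, [0.01, -0.017, -0.028]), (254, [0.011, -0.014, -0.031]), (258, [0.013, -0.012, -0.033]), (306, [0.012, 0.012, -0.032]), (312, [0.01, 0.015, -0.027])]
248 [(240, [-0.024, -0.03, 0.039]), (248, [0.011, -0.016, -0.04]), (254, [0.012, -0.013, -0.041]), (258, [0.011, -0.011, -0.04]), (306, [0.011, 0.011, -0.04]), (312, [0.011, 0.014, -0.04])]
256 [(240, [-0.03, -0.03, 0.038]), (248, [0.011, -0.015, -0.049]), (254, [0.011, -0.012, -0.049]), (258, [0.011, -0.011, -0.049]), (306, [0.012, 0.01, -0.049]), (312, [0.011, 0.013, -0.048])]
264 [(240, [0.007, -0.019, -0.049]), (248, [0.011, -0.014, -0.056]), (254, [0.011, -0.012, -0.056]), (258, [0.01, -0.01, -0.054]), (306, [0.011, 0.01, -0.056]), (312, [0.011, 0.012, -0.055])]
272 [(240, [0.011, -0.017, -0.064]), (248, [0.012, -0.014, -0.064]), (254, [0.011, -0.011, -0.063]), (258, [0.006
[... 739 characters left out ...]
 -0.011, -0.072]), (258, [-0.008, -0.011, -0.057]), (306, [0.002, 0.009, -0.073]), (312, [0.011, 0.01, -0.085])]
312 [(240, [0.012, -0.014, -0.091]), (248, [0.009, -0.012, -0.087]), (254, [-0.002, -0.011, -0.072]), (258, [-0.08, -0.019, 0.038]), (306, [-0.002, 0.009, -0.073]), (312, [0.009, 0.01, -0.088])]
320 [(240, [0.017, -0.012, -0.103]), (248, [0.001, -0.013, -0.082]), (254, [-0.006, -0.011, -0.072]), (258, [-0.088, -0.019, 0.037]), (306, [-0.005, 0.009, -0.073]), (312, [0.001, 0.011, -0.081])]
328 [(240, [0.018, -0.012, -0.108]), (248, [-0.003, -0.013, -0.081]), (254, [-0.01, -0.011, -0.072]), (258, [-0.096, -0.019, 0.036]), (306, [-0.01, 0.01, -0.072]), (312, [-0.003, 0.011, -0.081])]
```

View pics/w3.png

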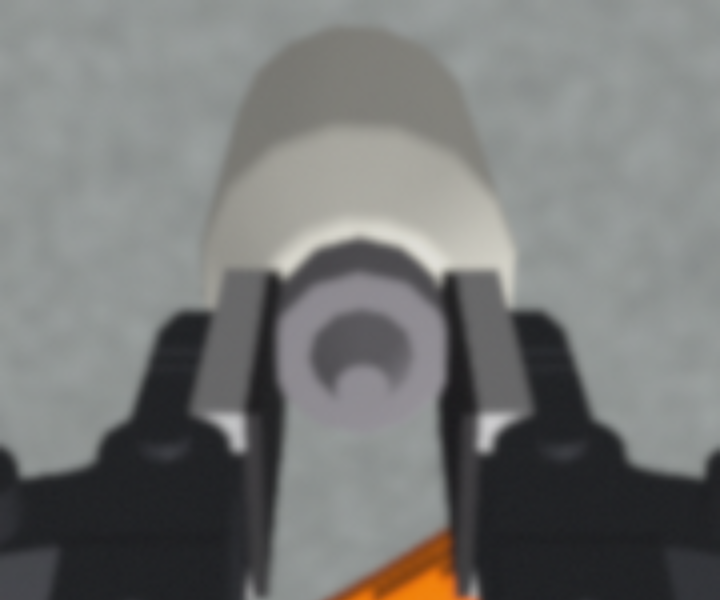

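Request:
jog_arm([
  [-1, 0, 0, 0, 0],
  [-1, 0, 0, 0, 0],
  [-1, 0, 0, 0, 0],
  [-1, 0.002, 0, 0, 0],
  [-1, 0, 0, 0, 0],
])

```text
t: 3.83
tool_pos: [0.4752, 0.2846, 0.0432]
orientation: [0.709, 0.705, 0.015, -0.004]
contact_force: [0.7, 0.6, -0.1]
finger_gap: 0.0778
```

Request:
jog_arm([
  [-1, 0, 0, 0.02, 0],
  [-1, 0, 0, 0.015, 0],
  [-1, 0, 0, 0.006, 0],
  [-1, 0, 0, 0, 0],
  [-1, 0, 0, 0, 0],
])

```text
t: 4.25
tool_pos: [0.4773, 0.2866, 0.0014]
orientation: [0.709, 0.705, 0.016, -0.003]
contact_force: [0.6, 0.3, 0.1]
finger_gap: 0.0854
```

Request:
jog_arm([
  [-1, -0.004, -0.006, 0.007, 0],
  [1, 0, 0, 0, 0],
  [1, 0, 0, 0, 0],
  [1, 0, 0, 0, 0],
  [1, 0, 0, 0, 0],
])

```text
t: 4.67
tool_pos: [0.4734, 0.2837, -0.0031]
orientation: [0.709, 0.705, 0.018, -0.003]
contact_force: [-1.3, 0.2, 2.0]
finger_gap: 0.0411
```

```bash
cat >> h.py <<'E'
def st():
    s=env.read_state();a,M=ang(s['orientation']);print('t',s['t'],'pos',s['tool_pos'].round(4),'a',round(a,3),'toolz',M[:,2].round(4),'gap',round(s['finger_gap'],4),'F',s['contact_force'].round(1),'j',s['joint_positions'].round(2));return s
E
python3 - <<'E'
from h import *
s=st();c=env.read_camera('wrist');save('w4.png',c['pixels'])
E
```

```text
t 4.6667 pos [ 0.4734  0.2837 -0.0031] a -0.006 toolz [ 0.0215  0.0285 -0.9994] gap 0.0411 F [-1.3  0.2  2. ] j [-0.7   0.79  0.18  1.97 -0.4   0.38 -0.21]
```

View pics/w4.png

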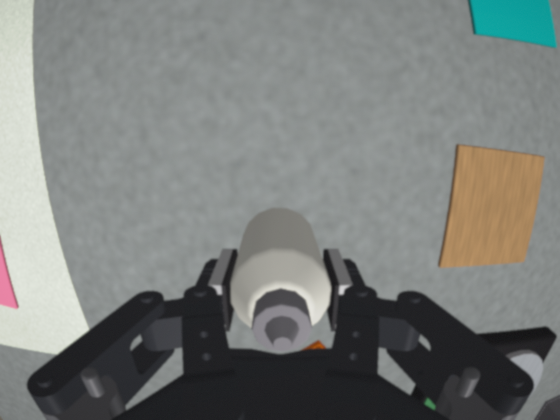

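```bash
cat >> h.py <<'E'
def wpad(x,y,c=None,s=None,R=.065):
    if c is None: s=env.read_state();c=env.read_camera('wrist')
    p=wpts(c,s);hsv=cv2.cvtColor(c['pixels'],cv2.COLOR_RGB2HSV)
    m=(np.hypot(p[...,0]-x,p[...,1]-y)<R)&(hsv[...,1]>70)&(hsv[...,0]<25)&(c['depth']>0)&(np.abs(p[...,2])<.02)
    q=p[m][:,:2].astype(np.float32);r=cv2.minAreaRect(q*1000);print('pad',len(q),np.round(r[0],1),np.round(r[1]),r[2],'z',np.median(p[m][:,2]))
E
python3 - <<'E'
from h import *
wpad(.617,.302)
E
```

```text
pad 9965 [616.5 299.8] [81. 81.] 87.96467590332031 z 0.004020051377768287
```

Request:
jog_arm([
  [1, 0, 0, -0.02, 0],
  [1, 0, 0, -0.02, 0],
  [1, 0, 0, -0.02, 0],
  [1, 0, 0, 0, 0],
  [1, 0, 0, 0, 0],
])

```text
t: 5.18
tool_pos: [0.4718, 0.2819, 0.0585]
orientation: [0.709, 0.705, 0.017, -0.003]
contact_force: [-0.7, -0.5, -2.1]
finger_gap: 0.0408
```

```bash
python3 - <<'E'
from h import *
st()
E
```

```text
t 5.1833 pos [0.4718 0.2819 0.0585] a -0.005 toolz [ 0.0206  0.0277 -0.9994] gap 0.0408 F [-0.7 -0.5 -2.1] j [-0.75  0.69  0.25  1.96 -0.36  0.51 -0.24]
```

Request:
jog_arm([
  [1, 0.005, 0.036, 0, 0],
  [1, 0.005, 0.036, 0, 0],
  [1, 0.005, 0.036, 0, 0],
  [1, 0.004, 0.025, 0, 0],
  [1, 0.001, 0.006, 0, 0],
])

```text
t: 5.6
tool_pos: [0.6073, 0.301, 0.0554]
orientation: [0.707, 0.707, 0.011, -0.006]
contact_force: [0.3, -0.3, -1.5]
finger_gap: 0.0408
```

```bash
python3 - <<'E'
from h import *
st();wpad(.617,.30)
E
```

```text
t 5.6 pos [0.6073 0.301  0.0554] a -0.001 toolz [ 0.0074  0.0237 -0.9997] gap 0.0408 F [ 0.3 -0.3 -1.5] j [-0.65  0.84  0.27  1.57 -0.32  0.76 -0.23]
pad 6966 [617.4 303. ] [75. 80.] 88.01356506347656 z 0.004056151039528735
```

Request:
jog_arm([
  [1, 0, 0.008, 0.015, 0],
  [1, 0, 0.001, 0.02, 0],
  [1, 0, 0, 0.011, 0],
  [1, 0, 0, 0, 0],
  [1, 0, 0, 0, 0],
])

```text
t: 6.07
tool_pos: [0.6093, 0.3006, 0.0024]
orientation: [0.707, 0.707, 0.006, -0.009]
contact_force: [-0.1, -0.7, -1.3]
finger_gap: 0.0408
```

```bash
python3 - <<'E'
from h import *
st()
E
```

```text
t 6.0667 pos [0.6093 0.3006 0.0024] a -0.001 toolz [-0.0041  0.0206 -0.9998] gap 0.0408 F [-0.1 -0.7 -1.3] j [-0.63  0.91  0.25  1.57 -0.34  0.69 -0.21]
```

Request:
jog_arm([
  [1, 0.001, 0.007, 0, 0],
  [1, 0, 0.003, 0, 0],
  [1, 0, 0, 0.001, 0],
  [1, 0, 0, 0.001, 0],
  [1, 0, 0, 0, 0],
])

```text
t: 6.48
tool_pos: [0.6198, 0.3028, 0.0029]
orientation: [0.707, 0.707, 0.007, -0.009]
contact_force: [0.8, -0.1, -1.5]
finger_gap: 0.0409
```

```bash
python3 - <<'E'
from h import *
st()
E
```

```text
t 6.4833 pos [0.6198 0.3028 0.0029] a 0.0 toolz [-0.0028  0.0221 -0.9998] gap 0.0409 F [ 0.8 -0.1 -1.5] j [-0.62  0.93  0.25  1.54 -0.34  0.71 -0.21]
```

Request:
jog_arm([
  [1, 0, -0.002, 0.002, 0],
  [1, 0, 0, 0.002, 0],
  [1, 0, 0, 0.001, 0],
  [1, 0, 0, 0, 0],
  [1, 0, 0, 0, 0],
])

```text
t: 6.9
tool_pos: [0.6183, 0.3033, 0.0018]
orientation: [0.707, 0.707, 0.008, -0.009]
contact_force: [-0.1, -0.1, -0.8]
finger_gap: 0.0411
```

```bash
python3 - <<'E'
from h import *
st()
E
```

```text
t 6.9 pos [0.6183 0.3033 0.0018] a 0.0 toolz [-8.000e-04  2.390e-02 -9.997e-01] gap 0.0411 F [-0.1 -0.1 -0.8] j [-0.62  0.92  0.25  1.55 -0.34  0.7  -0.21]
```

Request:
jog_arm([
  [1, 0, 0, 0.003, 0],
  [-0.3, 0, 0, 0.001, 0],
  [-1, 0, 0, 0, 0],
  [-1, 0, 0, 0, 0],
  [-1, 0, 0, 0, 0],
])

```text
t: 7.32
tool_pos: [0.6192, 0.3042, 0.0008]
orientation: [0.707, 0.707, 0.01, -0.009]
contact_force: [0.4, 0.4, 0.1]
finger_gap: 0.0848
```

Request:
jog_arm([
  [-1, 0, 0, -0.01, 0],
  [-1, 0, 0, -0.035, 0],
  [-1, 0, 0, -0.04, 0],
  [-1, 0, 0, -0.03, 0],
  [-1, 0, 0, 0, 0],
])

```text
t: 7.73
tool_pos: [0.617, 0.3, 0.1179]
orientation: [0.707, 0.707, 0.006, -0.01]
contact_force: [1.3, -0.4, 0.9]
finger_gap: 0.0853
```

```bash
cat >>h.py <<'E'
def wobj(th,zlo,zhi,c=None,s=None):
    if c is None: s=env.read_state();c=env.read_camera('wrist')
    p=wpts(c,s)
    for e in env.regions_of('wrist',th)[:2]:
        q=p[e['region']&(c['depth']>0)];k=q[(q[:,2]>zlo)&(q[:,2]<zhi)]
        if len(k)<10: print(th,e['conf'],'few',np.percentile(q[:,2],[2,50,98]));continue
        lo,hi=np.percentile(k[:,:2],[1,99],axis=0);print(th,round(e['conf'],2),np.round(e['centre']),'z98 %.4f'%np.percentile(q[:,2],98),'mid',((lo+hi)/2).round(4),'size',(hi-lo).round(4),len(k))
    return c,s
E
python3 - <<'E'
from h import *
st();c,s=wobj('hardener',.08,.1);wpad(.617,.30,c,s);save('w5.png',c['pixels'])
wobj('tin',.07,.1,c,s)
E
```

```text
t 7.7333 pos [0.617  0.3    0.1179] a 0.0 toolz [-0.0055  0.0219 -0.9997] gap 0.0853 F [ 1.3 -0.4  0.9] j [-0.65  0.78  0.3   1.49 -0.3   0.91 -0.24]
hardener 0.79 [284. 204.] z98 0.0964 mid [0.6164 0.3033] size [0.019  0.0196] 781
pad 4137 [616.7 300.3] [80. 80.] 87.93716430664062 z 0.004058552217426278
tin 0.84 [126. 390.] z98 0.0866 mid [0.4569 0.1017] size [0.0457 0.0479] 940
```

View pics/w5.png

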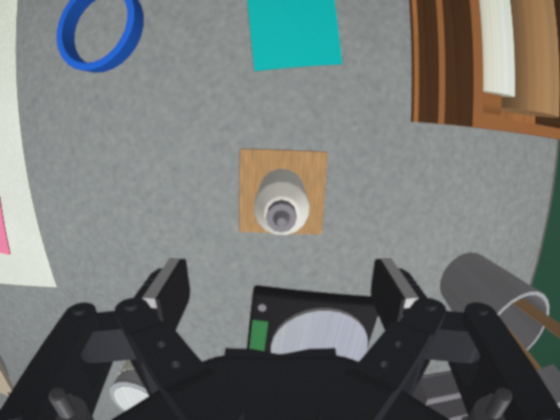

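Request:
jog_arm([
  [-1, -0.03, -0.022, 0, 0],
  [-1, -0.03, -0.022, 0, 0],
  [-1, -0.03, -0.022, 0, 0],
  [-1, -0.03, -0.022, 0, 0],
  [-1, -0.03, -0.022, 0, 0],
])

```text
t: 8.3
tool_pos: [0.4969, 0.1523, 0.1013]
orientation: [0.702, 0.712, -0.001, -0.014]
contact_force: [0.0, -0.2, 0.1]
finger_gap: 0.0854
```

Request:
jog_arm([
  [-1, -0.025, -0.02, 0, 0],
  [-1, -0.015, -0.012, 0, 0],
  [-1, -0.005, -0.005, 0, 0],
  [-1, 0, 0, 0, 0],
  [-1, 0, 0, 0, 0],
])

```text
t: 8.72
tool_pos: [0.4465, 0.0968, 0.0964]
orientation: [0.705, 0.709, -0.01, -0.019]
contact_force: [0.8, 0.6, -0.2]
finger_gap: 0.0856
```

```bash
python3 - <<'E'
from h import *
st();c,s=wobj('tin',.07,.1);save('w6.png',c['pixels'])
wobj('pot',.03,.05,c,s);wpad(.603,.005,c,s)
E
```

```text
t 8.7167 pos [0.4465 0.0968 0.0964] a 0.006 toolz [-0.0414  0.012  -0.9991] gap 0.0856 F [ 0.8  0.6 -0.2] j [-0.43  0.55  0.25  2.11 -0.29  0.55  0.05]
tin 0.68 [308. 228.] z98 0.0869 mid [0.4629 0.0943] size [0.0589 0.0599] 7594
pot 0.98 [273. 306.] z98 0.0451 mid [0.436 0.004] size [0.0364 0.0376] 1578
pad 2860 [603.2   7.2] [82. 76.] 5.296751976013184 z 0.004040941105551463
```

View pics/w6.png

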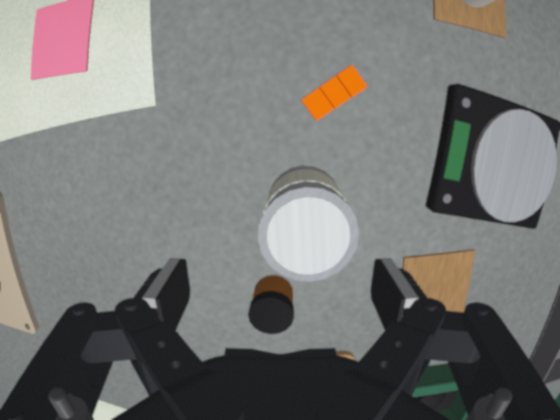

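Request:
jog_arm([
  [-1, -0.002, 0.014, 0, 0],
  [-1, 0, 0.004, 0, 0],
  [-1, 0, 0, 0, 0],
  [-1, 0, 0, 0.02, 0],
  [-1, 0, 0, 0, 0],
])

```text
t: 9.28
tool_pos: [0.4687, 0.1018, 0.0752]
orientation: [0.701, 0.712, -0.008, -0.018]
contact_force: [-1.5, 0.1, -1.1]
finger_gap: 0.0854
```

```bash
python3 - <<'E'
from h import *
st()
E
```

```text
t 9.2833 pos [0.4687 0.1018 0.0752] a 0.016 toolz [-0.0363  0.0142 -0.9992] gap 0.0854 F [-1.5  0.1 -1.1] j [-0.41  0.61  0.23  2.07 -0.31  0.53  0.07]
```

Request:
jog_arm([
  [-1, -0.006, -0.006, 0.005, 0.015],
  [-1, -0.003, 0, 0.02, 0],
  [-1, 0, 0, 0.02, 0],
  [-1, 0, 0, 0.018, 0],
  [-1, 0, 0, 0, 0],
])

```text
t: 9.7
tool_pos: [0.4596, 0.0937, 0.0123]
orientation: [0.707, 0.707, -0.007, -0.017]
contact_force: [0.1, -0.5, 0.5]
finger_gap: 0.0854
```

```bash
python3 - <<'E'
from h import *
st();c,s=wobj('tin',.07,.1);save('w7.png',c['pixels'])
E
```

```text
t 9.7 pos [0.4596 0.0937 0.0123] a -0.001 toolz [-0.0339  0.0149 -0.9993] gap 0.0854 F [ 0.1 -0.5  0.5] j [-0.35  0.72  0.16  2.13 -0.36  0.36  0.12]
tin 0.87 [281. 276.] z98 0.0867 mid [0.4628 0.0985] size [0.059  0.0522] 17304
```

View pics/w7.png

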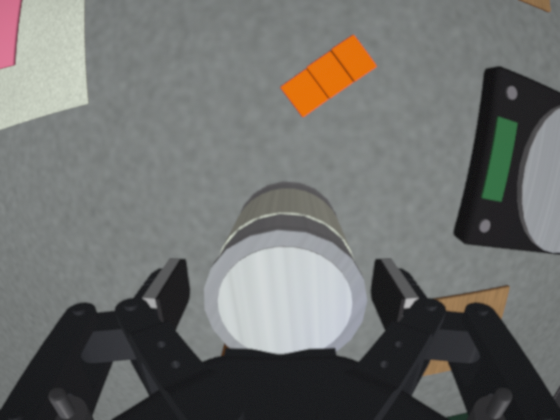

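Request:
jog_arm([
  [-1, 0, 0, 0.016, 0],
  [1, 0, 0, 0.003, 0],
  [1, 0, 0, 0, 0],
  [1, 0, 0, 0, 0],
  [1, 0, 0, 0, 0],
], grip_force=60)

```text
t: 10.22
tool_pos: [0.4635, 0.0943, 0.0004]
orientation: [0.708, 0.706, -0.003, -0.014]
contact_force: [0.9, 0.1, -4.3]
finger_gap: 0.0615
```

```bash
python3 - <<'E'
from h import *
st()
E
```

```text
t 10.2167 pos [4.635e-01 9.430e-02 4.000e-04] a -0.001 toolz [-0.0237  0.0166 -0.9996] gap 0.0615 F [ 0.9  0.1 -4.3] j [-0.34  0.74  0.14  2.13 -0.38  0.32  0.13]
```

Request:
jog_arm([
  [1, 0, 0, -0.02, 0],
  [1, 0, 0, -0.03, 0],
  [1, 0, 0, -0.02, 0],
  [1, 0, 0, 0, 0],
  [1, 0, 0, 0, 0],
])

```text
t: 10.63
tool_pos: [0.4639, 0.093, 0.0743]
orientation: [0.708, 0.706, -0.003, -0.015]
contact_force: [-0.5, 0.4, -4.0]
finger_gap: 0.0613
```

Request:
jog_arm([
  [1, -0.015, 0.025, 0, 0],
  [1, -0.02, 0.032, 0, 0],
  [1, -0.02, 0.032, 0, 0],
  [1, -0.018, 0.028, 0, 0],
  [1, -0.009, 0.012, 0, 0],
])

```text
t: 11.05
tool_pos: [0.5881, 0.0142, 0.0633]
orientation: [0.704, 0.71, -0.007, -0.021]
contact_force: [1.2, -0.6, -4.2]
finger_gap: 0.0615
```

```bash
python3 - <<'E'
from h import *
st();c,s=wobj('tin',.1,.2);save('w8.png',c['pixels']);wpad(.603,.005,c,s)
E
```

```text
t 11.05 pos [0.5881 0.0142 0.0633] a 0.01 toolz [-0.0397  0.0195 -0.999 ] gap 0.0615 F [ 1.2 -0.6 -4.2] j [-0.2   0.74  0.24  1.77 -0.28  0.7   0.2 ]
tin 0.6 [278. 283.] z98 0.1513 mid [0.5901 0.0241] size [0.0544 0.0413] 19613
tin 0.48 few [0.00289131 0.04311963 0.04509452]
pad 3363 [601.9  11.1] [79. 67.] 4.032186508178711 z 0.004084241928056426
```

View pics/w8.png

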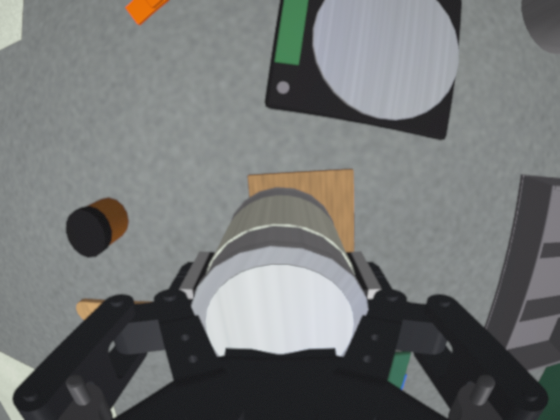

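Request:
jog_arm([
  [1, -0.006, 0.012, 0.005, 0.01],
  [1, -0.003, 0.004, 0.015, 0],
  [1, 0, 0, 0.02, 0],
  [1, 0, 0, 0.012, 0],
  [1, 0, 0, 0, 0],
])

```text
t: 11.57
tool_pos: [0.5964, 0.0079, 0.0033]
orientation: [0.708, 0.706, -0.009, -0.025]
contact_force: [2.1, -1.1, 2.5]
finger_gap: 0.0609
```

```bash
python3 - <<'E'
from h import *
st()
E
```

```text
t 11.5667 pos [0.5964 0.0079 0.0033] a -0.002 toolz [-0.0485  0.0222 -0.9986] gap 0.0609 F [ 2.1 -1.1  2.5] j [-0.17  0.84  0.21  1.76 -0.31  0.62  0.23]
```

Request:
jog_arm([
  [0, 0, 0, 0, 0],
  [-1, 0, 0, 0, 0],
  [-1, 0, 0, 0, 0],
  [-1, 0, 0, 0, 0],
  [-1, 0, 0, 0, 0],
])

```text
t: 11.98
tool_pos: [0.5953, 0.0098, 0.0051]
orientation: [0.707, 0.706, -0.009, -0.026]
contact_force: [-0.7, 0.1, 0.0]
finger_gap: 0.0855
```

```bash
python3 - <<'E'
from h import *
st();c,s=wobj('tin',.07,.1);save('w9.png',c['pixels'])
E
```

```text
t 11.9833 pos [0.5953 0.0098 0.0051] a -0.001 toolz [-0.0493  0.0238 -0.9985] gap 0.0855 F [-0.7  0.1  0. ] j [-0.17  0.84  0.2   1.76 -0.31  0.62  0.23]
tin 0.93 [276. 288.] z98 0.0907 mid [0.5957 0.0167] size [0.0592 0.0438] 17322
```

View pics/w9.png

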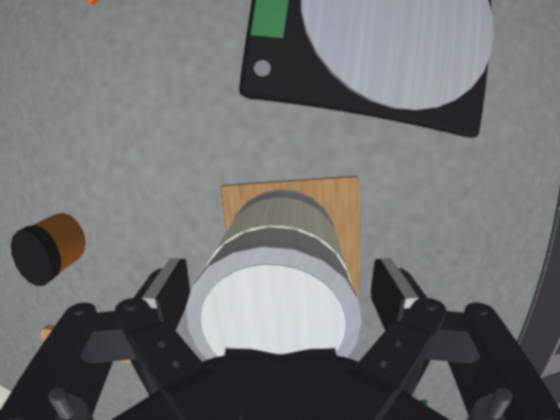

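Request:
jog_arm([
  [-1, 0, 0, -0.02, 0],
  [-1, 0, 0, -0.03, 0],
  [-1, 0, 0, -0.035, 0],
  [-1, 0, 0, -0.03, 0],
  [-1, 0, 0, 0, 0],
])

```text
t: 12.5
tool_pos: [0.5991, 0.0072, 0.1229]
orientation: [0.707, 0.706, -0.011, -0.028]
contact_force: [1.1, -0.5, 0.2]
finger_gap: 0.0855
```

```bash
python3 - <<'E'
from h import *
st();c,s=wobj('tin',.08,.1);wpad(.602,.005,c,s);wobj('scale',.025,.04,c,s);save('w10.png',c['pixels'])
c=env.read_camera('top');p=pts(c)
for e in env.regions_of('top','tin')[:1]:
    q=p[e['region']&(c['depth']>0)];q=q[q[:,2]>.08];print('top tin',np.percentile(q,[2,98],axis=0).mean(0))
E
```

```text
t 12.5 pos [0.5991 0.0072 0.1229] a -0.0 toolz [-0.0553  0.0239 -0.9982] gap 0.0855 F [ 1.1 -0.5  0.2] j [-0.21  0.69  0.27  1.68 -0.25  0.86  0.18]
tin 0.95 [279. 212.] z98 0.0910 mid [0.596  0.0076] size [0.0582 0.0597] 6195
pad 1897 [602.6   4.4] [79. 79.] 4.589818000793457 z 0.004073292805989087
scale 0.84 [343.  55.] z98 0.0315 mid [0.6569 0.1345] size [0.0964 0.0921] 10702
```

View pics/w10.png

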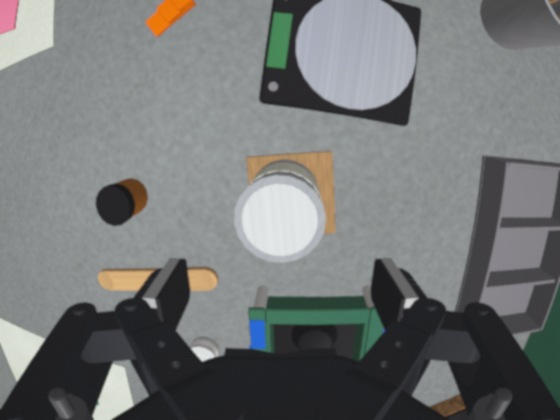

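Request:
jog_arm([
  [-1, -0.025, -0.013, 0, 0],
  [-1, -0.033, -0.018, 0, 0],
  [-1, -0.033, -0.018, 0, 0],
  [-1, -0.033, -0.018, 0, 0],
  [-1, -0.033, -0.018, 0, 0],
])

```text
t: 13.17
tool_pos: [0.5071, -0.1404, 0.1093]
orientation: [0.699, 0.714, -0.016, -0.039]
contact_force: [0.3, -0.4, 0.0]
finger_gap: 0.0853
```

Request:
jog_arm([
  [-1, -0.033, -0.018, 0, 0],
  [-1, -0.033, -0.018, 0, 0],
  [-1, -0.025, -0.01, 0, 0],
  [-1, -0.01, -0.004, 0, 0],
  [-1, 0, 0, 0, 0],
])

```text
t: 13.58
tool_pos: [0.4457, -0.253, 0.104]
orientation: [0.703, 0.709, -0.021, -0.044]
contact_force: [0.1, 0.1, -0.3]
finger_gap: 0.0854
```

```bash
python3 - <<'E'
from h import *
st();c,s=wobj('cup',.07,.09);save('w11.png',c['pixels'])
E
```

```text
t 13.5833 pos [ 0.4457 -0.253   0.104 ] a 0.01 toolz [-0.0922  0.0329 -0.9952] gap 0.0854 F [ 0.1  0.1 -0.3] j [ 0.29  0.63  0.25  1.9  -0.2   0.74  0.66]
cup 0.96 [293. 240.] z98 0.0807 mid [ 0.4505 -0.2667] size [0.059  0.0594] 1875
```

View pics/w11.png

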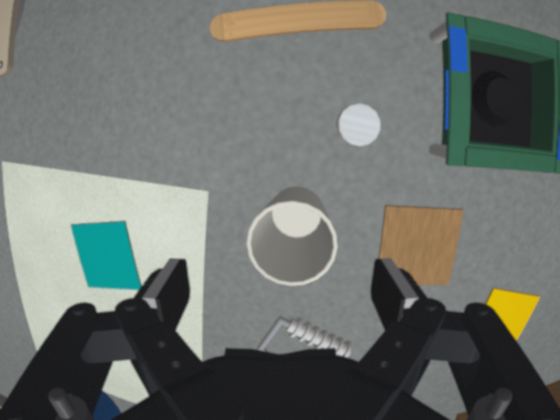

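Request:
jog_arm([
  [-1, 0, 0, 0, 0],
  [-1, 0, 0, 0, 0],
  [-1, 0, 0, 0, 0],
  [-1, 0, 0, 0, 0],
  [-1, 0, 0, 0, 0],
])

```text
t: 14.1
tool_pos: [0.4523, -0.24, 0.1028]
orientation: [0.697, 0.716, -0.018, -0.046]
contact_force: [0.5, -0.2, -0.0]
finger_gap: 0.0855
```

```bash
python3 - <<'E'
from h import *
st()
E
```

```text
t 14.1 pos [ 0.4523 -0.24    0.1028] a 0.029 toolz [-0.0913  0.0389 -0.9951] gap 0.0855 F [ 0.5 -0.2 -0. ] j [ 0.27  0.63  0.24  1.9  -0.2   0.74  0.66]
```

Request:
jog_arm([
  [-1, 0, 0, 0, 0],
  [-1, 0, 0, 0, 0],
  [-1, 0, 0, 0, 0],
  [-1, 0, 0, 0, 0],
  [-1, 0, 0, 0, 0],
])

```text
t: 14.52
tool_pos: [0.4533, -0.2384, 0.1031]
orientation: [0.696, 0.717, -0.018, -0.046]
contact_force: [0.0, -0.8, 1.2]
finger_gap: 0.0855
```

```bash
python3 - <<'E'
from h import *
st()
E
```

```text
t 14.5167 pos [ 0.4533 -0.2384  0.1031] a 0.032 toolz [-0.0907  0.039  -0.9951] gap 0.0855 F [ 0.  -0.8  1.2] j [ 0.27  0.63  0.24  1.9  -0.2   0.74  0.66]
```

Request:
jog_arm([
  [-1, 0.02, 0, 0, 0.03],
  [-1, 0.02, 0, 0, 0],
  [-1, 0.02, 0, 0, 0],
  [-1, 0.02, 0, 0, 0],
  [-1, 0.02, 0, 0, 0],
])

```text
t: 14.93
tool_pos: [0.4528, -0.1429, 0.107]
orientation: [0.711, 0.701, -0.019, -0.043]
contact_force: [-0.6, 0.6, 0.0]
finger_gap: 0.0852
```

```bash
python3 - <<'E'
from h import *
st()
E
```

```text
t 14.9333 pos [ 0.4528 -0.1429  0.107 ] a -0.013 toolz [-0.0884  0.0342 -0.9955] gap 0.0852 F [-0.6  0.6  0. ] j [ 0.08  0.58  0.26  2.   -0.23  0.69  0.48]
```

Request:
jog_arm([
  [-1, -0.01, 0, 0, 0],
  [-1, -0.01, 0, 0, 0],
  [-1, -0.01, 0, 0, 0],
  [-1, -0.01, 0, 0, 0],
  [-1, -0.01, 0, 0, 0],
])

```text
t: 15.35
tool_pos: [0.4528, -0.1894, 0.1053]
orientation: [0.708, 0.705, -0.018, -0.045]
contact_force: [0.4, -0.1, -1.2]
finger_gap: 0.085
```

```bash
python3 - <<'E'
from h import *
st()
E
```

```text
t 15.35 pos [ 0.4528 -0.1894  0.1053] a -0.002 toolz [-0.0894  0.0378 -0.9953] gap 0.085 F [ 0.4 -0.1 -1.2] j [ 0.17  0.6   0.25  1.95 -0.22  0.71  0.56]
```

Request:
jog_arm([
  [-1, -0.01, 0, 0, 0],
  [-1, -0.01, 0, 0, 0],
  [-1, -0.01, 0, 0, 0],
  [-1, -0.01, 0, 0, 0],
  [-1, -0.01, 0, 0, 0],
])

```text
t: 15.77
tool_pos: [0.451, -0.2491, 0.1031]
orientation: [0.71, 0.702, -0.019, -0.044]
contact_force: [0.0, 0.1, -0.1]
finger_gap: 0.0853
```

```bash
python3 - <<'E'
from h import *
st()
E
```

```text
t 15.7667 pos [ 0.451  -0.2491  0.1031] a -0.009 toolz [-0.0893  0.0365 -0.9953] gap 0.0853 F [ 0.   0.1 -0.1] j [ 0.28  0.63  0.26  1.89 -0.21  0.74  0.64]
```

Request:
jog_arm([
  [-1, 0.035, 0.015, 0, 0],
  [-1, 0.035, 0.015, 0, 0],
  [-1, 0.035, 0.015, 0, 0],
  [-1, 0.02, 0.01, 0, 0],
  [-1, 0.01, 0, 0, 0],
])

```text
t: 16.18
tool_pos: [0.5094, -0.1264, 0.102]
orientation: [0.718, 0.695, -0.021, -0.041]
contact_force: [0.5, 1.0, 1.1]
finger_gap: 0.0855
```

```bash
python3 - <<'E'
from h import *
st()
E
```

```text
t 16.1833 pos [ 0.5094 -0.1264  0.102 ] a -0.032 toolz [-0.0869  0.0304 -0.9958] gap 0.0855 F [0.5 1.  1.1] j [ 0.03  0.64  0.27  1.87 -0.24  0.75  0.4 ]
```

Request:
jog_arm([
  [-1, -0.012, -0.013, 0, -0.03],
  [-1, -0.012, -0.013, 0, 0],
  [-1, -0.012, -0.013, 0, 0],
  [-1, -0.01, -0.013, 0, 0],
  [-1, -0.008, -0.012, 0, 0],
])

```text
t: 16.6
tool_pos: [0.4453, -0.178, 0.1051]
orientation: [0.702, 0.711, -0.019, -0.042]
contact_force: [-0.1, -0.8, 0.2]
finger_gap: 0.085
```

```bash
python3 - <<'E'
from h import *
st()
E
```

```text
t 16.6 pos [ 0.4453 -0.178   0.1051] a 0.014 toolz [-0.087   0.0315 -0.9957] gap 0.085 F [-0.1 -0.8  0.2] j [ 0.15  0.59  0.25  1.99 -0.21  0.69  0.56]
```

Request:
jog_arm([
  [-1, 0, 0, 0.025, 0],
  [-1, 0, 0, 0.035, 0],
  [-1, 0, 0, 0.025, 0],
  [-1, 0, 0, 0, 0],
  [-1, 0, 0, 0, 0],
])

```text
t: 17.02
tool_pos: [0.4328, -0.1849, 0.0208]
orientation: [0.706, 0.707, -0.02, -0.04]
contact_force: [0.2, -0.7, -0.1]
finger_gap: 0.0853
```

```bash
python3 - <<'E'
from h import *
st()
E
```

```text
t 17.0167 pos [ 0.4328 -0.1849  0.0208] a 0.002 toolz [-0.0843  0.0272 -0.9961] gap 0.0853 F [ 0.2 -0.7 -0.1] j [ 0.22  0.72  0.19  2.06 -0.27  0.47  0.61]
```

Request:
jog_arm([
  [-1, 0, 0, -0.025, 0],
  [-1, 0, 0, -0.035, 0],
  [-1, 0, 0, -0.025, 0],
  [-1, 0, 0, 0, 0],
  [-1, 0, 0, 0, 0],
])

```text
t: 17.43
tool_pos: [0.4396, -0.1903, 0.1135]
orientation: [0.707, 0.706, -0.02, -0.039]
contact_force: [-0.2, -0.0, -0.1]
finger_gap: 0.0856
```

```bash
python3 - <<'E'
from h import *
st()
E
```

```text
t 17.4333 pos [ 0.4396 -0.1903  0.1135] a -0.001 toolz [-0.0837  0.0262 -0.9961] gap 0.0856 F [-0.2 -0.  -0.1] j [ 0.17  0.57  0.27  1.99 -0.21  0.7   0.57]
```

Request:
jog_arm([
  [-1, -0.015, 0.003, 0, 0],
  [-1, -0.018, 0.003, 0, 0],
  [-1, -0.018, 0.003, 0, 0],
  [-1, -0.016, 0.003, 0, 0],
  [-1, -0.008, 0.002, 0, 0],
])

```text
t: 17.85
tool_pos: [0.4539, -0.2651, 0.113]
orientation: [0.705, 0.708, -0.019, -0.038]
contact_force: [0.6, -0.4, -0.6]
finger_gap: 0.0852
```

```bash
python3 - <<'E'
from h import *
st();c,s=wobj('cup',.07,.09)
E
```

```text
t 17.85 pos [ 0.4539 -0.2651  0.113 ] a 0.005 toolz [-0.0809  0.0272 -0.9963] gap 0.0852 F [ 0.6 -0.4 -0.6] j [ 0.29  0.62  0.26  1.87 -0.2   0.76  0.67]
```

Request:
jog_arm([
  [-1, -0.003, 0, 0.02, 0],
  [-1, 0, 0, 0.025, 0],
  [-1, 0, 0, 0.015, 0],
  [-1, 0, 0, 0, 0],
  [-1, 0, 0, 0, 0],
])

```text
t: 18.37
tool_pos: [0.4487, -0.2603, 0.0515]
orientation: [0.704, 0.709, -0.017, -0.04]
contact_force: [-0.1, 1.0, -0.2]
finger_gap: 0.0854
```

```bash
python3 - <<'E'
from h import *
st();c,s=wobj('cup',.07,.09);save('w12.png',c['pixels'])
E
```

```text
t 18.3667 pos [ 0.4487 -0.2603  0.0515] a 0.008 toolz [-0.0815  0.032  -0.9962] gap 0.0854 F [-0.1  1.  -0.2] j [ 0.32  0.71  0.22  1.92 -0.23  0.62  0.7 ]
cup 0.75 [284. 261.] z98 0.0806 mid [ 0.4504 -0.2666] size [0.0588 0.0595] 3350
```

View pics/w12.png

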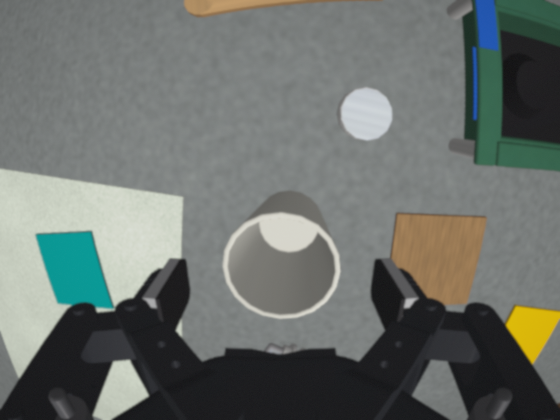

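Request:
jog_arm([
  [-1, -0.005, 0.001, 0.015, 0.008],
  [-1, -0.002, 0, 0.02, 0],
  [-1, 0, 0, 0.014, 0],
  [-1, 0, 0, 0, 0],
  [-1, 0, 0, 0, 0],
])

```text
t: 18.88
tool_pos: [0.452, -0.2673, 0.0075]
orientation: [0.706, 0.707, -0.015, -0.034]
contact_force: [-0.8, 0.0, 0.2]
finger_gap: 0.0852
```

```bash
python3 - <<'E'
from h import *
st();c,s=wobj('cup',.07,.09);save('w13.png',c['pixels'])
E
```

```text
t 18.8833 pos [ 0.452  -0.2673  0.0075] a 0.002 toolz [-0.0697  0.0264 -0.9972] gap 0.0852 F [-0.8  0.   0.2] j [ 0.35  0.78  0.19  1.93 -0.26  0.52  0.72]
cup 0.85 [268. 285.] z98 0.0805 mid [ 0.4504 -0.2656] size [0.0587 0.0578] 5536
```

View pics/w13.png

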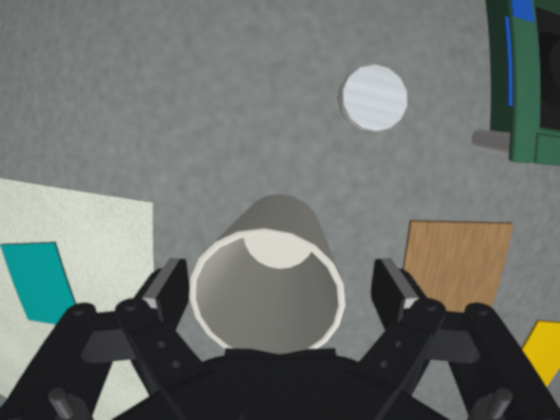

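Request:
jog_arm([
  [-1, 0.002, -0.006, 0.004, 0],
  [-1, 0, -0.001, 0.004, 0],
  [1, 0, 0, 0, 0],
  [1, 0, 0, 0, 0],
  [1, 0, 0, 0, 0],
], grip_force=25)

```text
t: 19.4
tool_pos: [0.4461, -0.2657, 0.0031]
orientation: [0.706, 0.707, -0.014, -0.031]
contact_force: [0.0, -0.5, 0.4]
finger_gap: 0.0598
```

Request:
jog_arm([
  [1, 0, 0, 0, 0],
  [1, 0, 0, 0, 0],
  [1, 0, 0, -0.005, 0],
  [1, 0, 0, -0.015, 0],
  [1, 0, 0, -0.01, 0],
])

```text
t: 19.82
tool_pos: [0.4465, -0.2656, 0.0326]
orientation: [0.706, 0.707, -0.015, -0.033]
contact_force: [0.9, 0.1, 0.4]
finger_gap: 0.0592
```

```bash
python3 - <<'E'
from h import *
st();c,s=wobj('cup',.07,.19);save('w14.png',c['pixels'])
c=env.read_camera('side');save('s14.png',cv2.resize(c['pixels'][180:320,280:480],None,fx=3,fy=3))
E
```

```text
t 19.8167 pos [ 0.4465 -0.2656  0.0326] a 0.003 toolz [-0.0682  0.0258 -0.9973] gap 0.0592 F [0.9 0.1 0.4] j [ 0.34  0.74  0.21  1.94 -0.25  0.56  0.72]
cup 0.62 [282. 290.] z98 0.1102 mid [ 0.4504 -0.2655] size [0.0569 0.0569] 12325
```

View pics/w14.png

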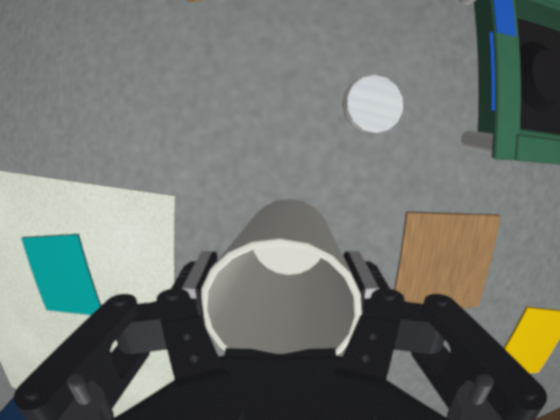

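View pics/s14.png

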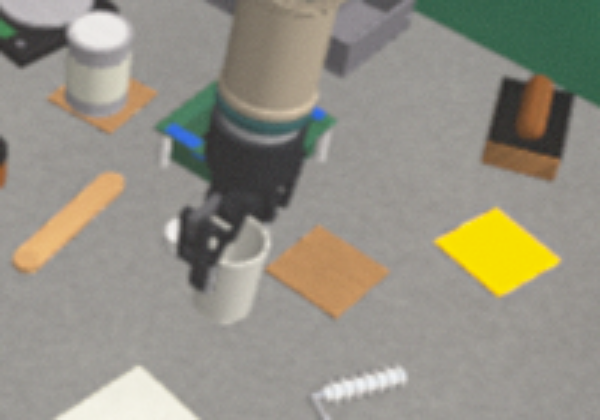

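Request:
jog_arm([
  [1, 0, 0, -0.02, 0],
  [1, 0, 0, -0.025, 0],
  [1, 0.01, 0, -0.025, 0],
  [1, 0.025, 0.003, -0.01, 0],
  [1, 0.035, 0.005, 0, 0],
])

```text
t: 20.38
tool_pos: [0.4572, -0.2042, 0.114]
orientation: [0.711, 0.703, -0.017, -0.033]
contact_force: [1.6, 0.4, -0.8]
finger_gap: 0.0593
```

Request:
jog_arm([
  [1, 0.035, 0.005, 0, 0],
  [1, 0.035, 0.005, 0, 0],
  [1, 0.035, 0.005, 0, 0],
  [1, 0.035, 0.005, 0, 0],
  [1, 0.035, 0.005, 0, 0],
])

```text
t: 20.8
tool_pos: [0.4844, -0.0244, 0.1157]
orientation: [0.713, 0.7, -0.018, -0.032]
contact_force: [1.6, -1.3, -0.7]
finger_gap: 0.0594
```

```bash
python3 - <<'E'
from h import *
st()
E
```

```text
t 20.8 pos [ 0.4844 -0.0244  0.1157] a -0.018 toolz [-0.0696  0.0209 -0.9974] gap 0.0594 F [ 1.6 -1.3 -0.7] j [-0.18  0.57  0.28  1.99 -0.26  0.69  0.25]
```

Request:
jog_arm([
  [1, 0.03, 0.02, 0, -0.018],
  [1, 0.03, 0.028, 0, 0],
  [1, 0.03, 0.028, 0, 0],
  [1, 0.028, 0.028, 0, 0],
  [1, 0.02, 0.028, 0, 0],
])

```text
t: 21.22
tool_pos: [0.6115, 0.1268, 0.1063]
orientation: [0.704, 0.709, -0.02, -0.037]
contact_force: [-0.0, 0.4, -0.3]
finger_gap: 0.0594
```

Request:
jog_arm([
  [1, 0.008, 0.02, 0, 0],
  [1, 0, 0.01, 0, 0],
  [1, 0, 0, 0, 0],
  [1, 0, 0, 0, 0],
  [1, 0, 0, 0, 0],
])

```text
t: 21.63
tool_pos: [0.6439, 0.1461, 0.0981]
orientation: [0.7, 0.713, -0.02, -0.039]
contact_force: [-0.7, 0.1, -0.5]
finger_gap: 0.0596
```

```bash
cat >>h.py <<'E'
def wpan(c,s):
    p=wpts(c,s)
    m=(np.abs(p[...,2]-.0305)<.005)&(np.hypot(p[...,0]-.657,p[...,1]-.137)<.075)&(c['depth']>0)
    q=p[m][:,:2]
    # boundary circle fit: radius 52 fixed
    from scipy.optimize import least_squares
    h=cv2.convexHull((q*1000).astype(np.float32))[:,0]/1000
    f=least_squares(lambda v:np.hypot(h[:,0]-v[0],h[:,1]-v[1])-.052,[.657,.137],loss='soft_l1',f_scale=.001)
    print('pan',len(q),f.x.round(4),'res',np.abs(f.fun).mean().round(4),'z',np.median(p[m][:,2]).round(4))
E
python3 - <<'E'
from h import *
st();c,s=wobj('cup',.1,.25);save('w15.png',c['pixels']);wpan(c,s)
E
```

```text
t 21.6333 pos [0.6439 0.1461 0.0981] a 0.02 toolz [-0.0838  0.0263 -0.9961] gap 0.0596 F [-0.7  0.1 -0.5] j [-0.39  0.81  0.27  1.49 -0.29  0.96  0.  ]
cup 0.6 [281. 290.] z98 0.1757 mid [0.6491 0.1462] size [0.0561 0.0567] 16919
pan 6840 [0.6572 0.1374] res 0.0005 z 0.0301
```

View pics/w15.png

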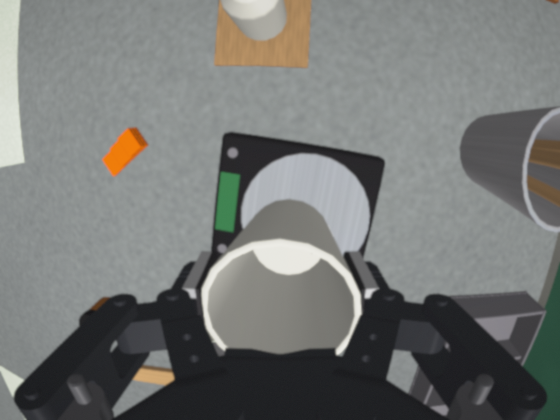

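Request:
jog_arm([
  [1, -0.008, 0.01, 0, 0.02],
  [1, -0.003, 0.005, 0.01, 0],
  [1, 0, 0, 0.02, 0],
  [1, 0, 0, 0.016, 0],
  [1, 0, 0, 0, 0],
])

```text
t: 22.15
tool_pos: [0.6575, 0.1301, 0.0508]
orientation: [0.71, 0.703, -0.019, -0.037]
contact_force: [-0.8, -0.9, 0.0]
finger_gap: 0.0596
```

```bash
python3 - <<'E'
from h import *
st();c,s=wobj('cup',.1,.25);wpan(c,s)
E
```

```text
t 22.15 pos [0.6575 0.1301 0.0508] a -0.009 toolz [-0.0794  0.0255 -0.9965] gap 0.0596 F [-0.8 -0.9  0. ] j [-0.35  0.88  0.26  1.49 -0.31  0.89  0.02]
cup 0.73 [282. 290.] z98 0.1283 mid [0.6625 0.1302] size [0.0572 0.0572] 9794
pan 11401 [0.6574 0.1372] res 0.0003 z 0.0301
```

Request:
jog_arm([
  [1, 0.005, -0.002, 0, 0],
  [1, 0.002, -0.001, 0.004, 0],
  [1, 0, 0, 0.006, 0],
  [1, 0, 0, 0.003, 0],
  [1, 0, 0, 0, 0],
])

```text
t: 22.67
tool_pos: [0.658, 0.1387, 0.0434]
orientation: [0.71, 0.703, -0.015, -0.034]
contact_force: [0.1, -0.2, -0.4]
finger_gap: 0.0594
```

```bash
python3 - <<'E'
from h import *
st();c,s=wobj('cup',.1,.25);wpan(c,s)
E
```

```text
t 22.6667 pos [0.658  0.1387 0.0434] a -0.009 toolz [-0.0696  0.0274 -0.9972] gap 0.0594 F [ 0.1 -0.2 -0.4] j [-0.36  0.88  0.26  1.5  -0.31  0.87  0.01]
cup 0.79 [280. 291.] z98 0.1209 mid [0.6622 0.1387] size [0.0575 0.0571] 7794
cup 0.61 few [0.00709736 0.01998085 0.03531995]
pan 9684 [0.6573 0.1374] res 0.0005 z 0.03
```

Request:
jog_arm([
  [1, 0, -0.005, 0.003, 0],
  [1, 0, 0, 0.004, 0],
  [1, 0, 0, 0.003, 0],
  [1, 0, 0, 0, 0],
  [1, 0, 0, 0, 0],
])

```text
t: 23.18
tool_pos: [0.6521, 0.1386, 0.0336]
orientation: [0.71, 0.703, -0.015, -0.034]
contact_force: [-1.1, -0.2, -0.9]
finger_gap: 0.0591
```

```bash
python3 - <<'E'
from h import *
st();c,s=wobj('cup',.1,.25);wpan(c,s)
E
```

```text
t 23.1833 pos [0.6521 0.1386 0.0336] a -0.01 toolz [-0.0686  0.0272 -0.9973] gap 0.0591 F [-1.1 -0.2 -0.9] j [-0.36  0.89  0.25  1.52 -0.32  0.84  0.01]
cup 0.9 [282. 291.] z98 0.1111 mid [0.6563 0.1388] size [0.0579 0.0569] 4838
pan 11476 [0.6571 0.1374] res 0.0015 z 0.0302
```

Cup rim is 1 mm above its seat and centred; touch down and release.

Request:
jog_arm([
  [1, 0, 0.001, 0.001, 0],
  [1, 0, 0, 0.001, 0],
  [0, 0, 0, 0, 0],
  [-1, 0, 0, 0, 0],
  [-1, 0, 0, 0, 0],
])

```text
t: 23.7
tool_pos: [0.6542, 0.1388, 0.0339]
orientation: [0.71, 0.703, -0.014, -0.034]
contact_force: [0.4, 0.4, 0.3]
finger_gap: 0.0814
```

Request:
jog_arm([
  [-1, 0, 0, 0, 0],
  [-1, 0, 0, -0.01, 0],
  [-1, 0, 0, -0.02, 0],
  [-1, 0, 0, -0.03, 0],
  [-1, 0, 0, -0.02, 0],
])

```text
t: 24.12
tool_pos: [0.6556, 0.136, 0.1119]
orientation: [0.71, 0.703, -0.019, -0.037]
contact_force: [0.9, -0.1, 0.8]
finger_gap: 0.0851
```

```bash
python3 - <<'E'
from h import *
st();c,s=wobj('cup',.1,.25);wpan(c,s);save('w16.png',c['pixels'])
E
```

```text
t 24.1167 pos [0.6556 0.136  0.1119] a -0.01 toolz [-0.078   0.0258 -0.9966] gap 0.0851 F [ 0.9 -0.1  0.8] j [-0.37  0.8   0.28  1.45 -0.29  1.   -0.01]
cup 0.95 [287. 232.] z98 0.1107 mid [0.6579 0.1379] size [0.0591 0.0591] 2412
pan 6967 [0.6571 0.1371] res 0.0003 z 0.0303
```

View pics/w16.png

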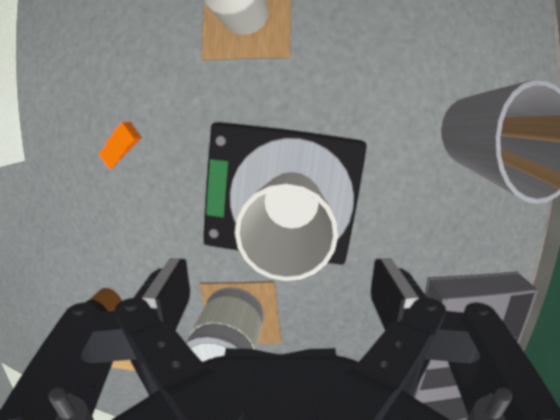

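```bash
python3 - <<'E'
from h import *
s=env.read_state();plan([.452,-.09,.13],np.radians(-84),15)
E
```

```text
[-0.0152, -0.0136, -0.0011, 0.0971]
[-0.0165, -0.012, -0.0011, 0.0971]
[-0.0175, -0.0104, -0.0011, 0.0971]
[-0.0185, -0.0086, -0.0011, 0.0971]
[-0.0192, -0.0068, -0.0011, 0.0971]
[-0.0198, -0.0049, -0.0011, 0.0971]
[-0.0202, -0.003, -0.0011, 0.0971]
[-0.0204, -0.001, -0.0011, 0.0971]
[-0.0204, 0.001, -0.0011, 0.0971]
[-0.0202, 0.0029, -0.0011, 0.0971]
[-0.0198, 0.0049, -0.0011, 0.0971]
[-0.0192, 0.0068, -0.0011, 0.0971]
[-0.0185, 0.0086, -0.0011, 0.0971]
[-0.0176, 0.0104, -0.0011, 0.0971]
[-0.0165, 0.012, -0.0011, 0.0971]
```

Request:
jog_arm([
  [-1, -0.015, -0.014, -0.004, 0.097],
  [-1, -0.0165, -0.012, -0.004, 0.097],
  [-1, -0.0175, -0.0105, -0.004, 0.097],
  [-1, -0.0185, -0.0085, -0.004, 0.097],
  [-1, -0.019, -0.007, -0.004, 0.097],
])

```text
t: 24.63
tool_pos: [0.5891, 0.0643, 0.1366]
orientation: [0.862, 0.506, -0.022, -0.031]
contact_force: [0.9, -0.0, -0.4]
finger_gap: 0.0856
```

Request:
jog_arm([
  [-1, -0.02, -0.005, -0.002, 0.097],
  [-1, -0.02, -0.003, -0.002, 0.097],
  [-1, -0.0205, -0.001, -0.002, 0.097],
  [-1, -0.0205, 0.001, -0.002, 0.097],
  [-1, -0.02, 0.003, -0.002, 0.097],
])

```text
t: 25.05
tool_pos: [0.5146, -0.0128, 0.1496]
orientation: [0.961, 0.273, -0.03, -0.025]
contact_force: [0.0, 0.6, 0.4]
finger_gap: 0.0852
```

```bash
python3 - <<'E'
from h import *
s=st();plan([.452,-.09,.11],np.radians(-84),5)
E
```

```text
t 25.05 pos [ 0.5146 -0.0128  0.1496] a -1.02 toolz [-0.0712  0.0326 -0.9969] gap 0.0852 F [0.  0.6 0.4] j [-0.38  0.6   0.59  1.88 -0.46  0.87 -0.57]
[-0.0187, 0.0066, 0.0079, 0.0893]
[-0.0181, 0.0082, 0.0079, 0.0893]
[-0.0173, 0.0098, 0.0079, 0.0893]
[-0.0163, 0.0113, 0.0079, 0.0893]
[-0.0153, 0.0127, 0.0079, 0.0893]
```

Request:
jog_arm([
  [-1, -0.0185, 0.0065, 0.008, 0.089],
  [-1, -0.018, 0.008, 0.008, 0.089],
  [-1, -0.017, 0.01, 0.008, 0.089],
  [-1, -0.016, 0.011, 0.008, 0.089],
  [-1, -0.008, 0.006, 0.008, 0.08],
])

```text
t: 25.47
tool_pos: [0.4516, -0.0836, 0.1123]
orientation: [0.998, 0.046, -0.033, -0.018]
contact_force: [-1.1, 0.2, -0.6]
finger_gap: 0.0856
```

```bash
cat >>h.py <<'E'
def wpaddle(c,s,zc=.008,near=(.449,-.092)):
    p=wpts(c,s)
    for e in env.regions_of('wrist','paddle')[:2]:
        m=e['region']&(c['depth']>0)&(np.abs(p[...,2]-zc)<.012);q=p[m][:,:2].astype(np.float32)
        if len(q)<20: print('few');continue
        r=cv2.minAreaRect(q*1000);v=np.linalg.svd(q-q.mean(0),full_matrices=False)[2][0]
        print('paddle',round(e['conf'],2),len(q),np.round(e['centre']),'c',np.round(r[0],1),np.round(r[1]),'dir deg',np.degrees(np.arctan(v[1]/v[0])).round(1),'z',np.median(p[m][:,2]).round(4))
E
python3 - <<'E'
from h import *
s=st();c=env.read_camera('wrist');save('w17.png',c['pixels']);wpaddle(c,s)
E
```

```text
t 25.4667 pos [ 0.4516 -0.0836  0.1123] a -1.48 toolz [-0.0675  0.0324 -0.9972] gap 0.0856 F [-1.1  0.2 -0.6] j [-0.3   0.62  0.68  2.06 -0.59  0.74 -0.72]
paddle 0.6 4523 [295. 178.] c [449.  -93.1] [153.  27.] dir deg 5.6 z 0.0081
```

View pics/w17.png

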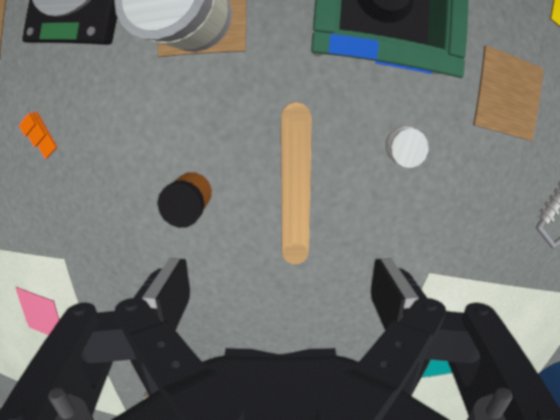

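Request:
jog_arm([
  [-1, 0.002, 0.008, 0.01, 0],
  [-1, 0.002, 0.005, 0.02, 0],
  [-1, 0, 0, 0.025, 0],
  [-1, 0, 0, 0.025, 0],
  [-1, 0, 0, 0.01, 0],
])

```text
t: 25.98
tool_pos: [0.4587, -0.0893, 0.0211]
orientation: [0.998, 0.057, -0.028, -0.019]
contact_force: [0.1, 0.1, -1.0]
finger_gap: 0.0851
```

```bash
python3 - <<'E'
from h import *
s=st();c=env.read_camera('wrist');wpaddle(c,s)
E
```

```text
t 25.9833 pos [ 0.4587 -0.0893  0.0211] a -1.458 toolz [-0.0583  0.0342 -0.9977] gap 0.0851 F [ 0.1  0.1 -1. ] j [-0.17  0.76  0.5   2.1  -0.75  0.54 -0.55]
paddle 0.8 8430 [286. 219.] c [444.2 -93.7] [162.  28.] dir deg 5.7 z 0.008
```

Request:
jog_arm([
  [-1, -0.007, 0.003, 0.005, 0.015],
  [-1, -0.002, 0, 0.014, 0],
  [0.1, 0, 0, 0.014, 0],
  [0.1, 0, 0, 0.008, 0],
  [0.1, 0, 0, 0, 0],
])

```text
t: 26.5
tool_pos: [0.452, -0.092, -0.0167]
orientation: [0.998, 0.052, -0.024, -0.018]
contact_force: [-0.3, 1.3, -0.5]
finger_gap: 0.0519
```

Request:
jog_arm([
  [0.1, 0, 0, 0, 0],
  [0.1, 0, 0, 0, 0],
  [0.1, 0, 0, 0, 0],
  [0.1, 0, 0, 0, 0],
  [0.1, 0, 0, 0, 0],
])

```text
t: 26.92
tool_pos: [0.4542, -0.0926, -0.014]
orientation: [0.998, 0.053, -0.022, -0.017]
contact_force: [-0.5, 0.5, -0.0]
finger_gap: 0.0381
```

```bash
python3 - <<'E'
from h import *
s=st();c=env.read_camera('wrist');save('w18.png',c['pixels']);p=wpts(c,s)
M=ang(s['orientation'])[1];t=(p-s['tool_pos'])@M
m=(np.abs(t[...,0]-.011)<.003)&(np.abs(t[...,1])<.04)&(t[...,2]<-.02)&(p[...,2]>-.02)
for sg in (-1,1):
    k=m&(t[...,1]*sg>0);print(sg,k.sum(),'tool z max',np.percentile(t[k][:,2],[90,98,100]),'inner y',np.percentile(np.abs(t[k][:,1]),[2,10]),'worldz',np.percentile(p[k][:,2],[0,2,10]))
E
```

```text
t 26.9167 pos [ 0.4542 -0.0926 -0.014 ] a -1.466 toolz [-0.0452  0.0323 -0.9985] gap 0.0381 F [-0.5  0.5 -0. ] j [-0.1   0.81  0.4   2.13 -0.84  0.42 -0.48]
-1 6646 tool z max [-0.06338316 -0.02237972 -0.02062876] inner y [0.0002823  0.00217326] worldz [0.00644278 0.00812401 0.04970527]
1 6455 tool z max [-0.0633483  -0.0229989  -0.02124006] inner y [0.00049019 0.00226761] worldz [0.00660189 0.0082423  0.0480359 ]
```

View pics/w18.png

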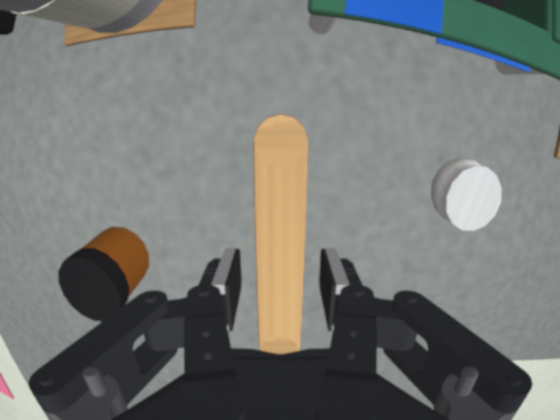

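```bash
python3 - <<'E'
from h import *
s=st();c=env.read_camera('wrist');p=wpts(c,s)
M=ang(s['orientation'])[1];t=(p-s['tool_pos'])@M
for v in range(240,262,2): print(v,[(t[v,u].round(4).tolist(),p[v,u,2].round(4)) for u in (232,329)])
print(p[200,281],p[240,281],p[300,281],'tool y of paddle centre',t[240,255:310:6,1].round(4), t[240,255:310:6,2].round(4))
E
```

```text
t 26.9667 pos [ 0.4542 -0.0926 -0.014 ] a -1.466 toolz [-0.0451  0.0322 -0.9985] gap 0.0387 F [-0.7 -0.6 -0.5] j [-0.1   0.81  0.4   2.13 -0.84  0.42 -0.48]
240 [([0.0026, -0.0268, -0.0126], np.float64(-0.0006)), ([0.0033, 0.0265, -0.0144], np.float64(-0.0008))]
242 [([0.0016, -0.0268, -0.013], np.float64(-0.0001)), ([0.0021, 0.0266, -0.0144], np.float64(-0.0007))]
244 [([0.0002, -0.0269, -0.0127], np.float64(-0.0003)), ([0.001, 0.0266, -0.0145], np.float64(-0.0006))]
246 [([-0.0008, -0.0269, -0.0132], np.float64(0.0002)), ([0.0, 0.0266, -0.0151], np.float64(0.0001))]
248 [([0.0098, -0.0227, -0.0394], np.float64(0.0258)), ([0.0095, 0.0227, -0.0388], np.float64(0.0234))]
250 [([0.0102, -0.0223, -0.0425], np.float64(0.0288)), ([0.0103, 0.0221, -0.0428], np.float64(0.0274))]
252 [([0.0096, -0.0222, -0.0436], np.float64(0.0299)), ([0.0104, 0.0218, -0.0452], np.float64(0.0298))]
254 [([0.0099, -0.0218, -0.0463], np.float64(0.0326)), ([0.01, 0.0216, -0.0464], np.float64(0.0311))]
256 [([0.0094, -0.0216, -0.0474], np.float64(0.0337)), ([0.0103, 0.0212, -0.0492], np.float64(0.0339))]
258 [([0.0101, -0.0211, -0.0508], np.float64(0.0371)), ([0.01, 0.021, -0.0507], np.float64(0.0354))]
260 [([0.0096, -0.021, -0.0517], np.float64(0.038)), ([0.0101, 0.0207, -0.0528], np.float64(0.0375))]
[ 0.48372317 -0.09059193  0.00836435] [ 0.46174509 -0.09288145  0.00741069] [ 0.42418312 -0.0968789   0.00791061] tool y of paddle centre [-0.014  -0.0102 -0.007  -0.0039 -0.0008  0.0023  0.0054  0.0084  0.0116
  0.0155] [-0.0134 -0.0212 -0.0227 -0.0225 -0.0226 -0.0225 -0.0225 -0.0235 -0.0226
 -0.0138]
```

Request:
jog_arm([
  [0.1, -0.005, 0, 0.006, 0],
  [0.1, -0.002, 0, 0.008, 0],
  [0.1, 0, 0, 0.006, 0],
  [0.1, 0, 0, 0.001, 0],
  [0.1, 0, 0, 0, 0],
])

```text
t: 27.43
tool_pos: [0.4473, -0.0927, -0.0349]
orientation: [0.998, 0.053, -0.021, -0.017]
contact_force: [0.7, 0.9, 1.5]
finger_gap: 0.0383
```

```bash
python3 - <<'E'
from h import *
s=st()
E
```

```text
t 27.4333 pos [ 0.4473 -0.0927 -0.0349] a -1.466 toolz [-0.043   0.0317 -0.9986] gap 0.0383 F [0.7 0.9 1.5] j [-0.06  0.84  0.33  2.15 -0.88  0.35 -0.43]
```

Request:
jog_arm([
  [1, 0, 0, 0, 0],
  [1, 0, 0, 0, 0],
  [1, 0, 0, 0.001, 0],
  [1, 0, 0, 0, 0],
  [1, 0, 0, 0, 0],
], grip_force=35)

```text
t: 27.85
tool_pos: [0.4494, -0.0959, -0.0336]
orientation: [0.998, 0.052, -0.018, -0.015]
contact_force: [0.6, 0.3, -0.3]
finger_gap: 0.0248
```

```bash
python3 - <<'E'
from h import *
s=st()
E
```

```text
t 27.85 pos [ 0.4494 -0.0959 -0.0336] a -1.468 toolz [-0.0381  0.0275 -0.9989] gap 0.0248 F [ 0.6  0.3 -0.3] j [-0.06  0.84  0.34  2.15 -0.88  0.35 -0.43]
```

Request:
jog_arm([
  [1, 0, 0, -0.008, 0],
  [1, 0, 0, -0.02, 0],
  [1, 0, 0, -0.02, 0],
  [1, 0, 0, -0.01, 0],
  [1, 0, 0, 0, 0],
])

```text
t: 28.27
tool_pos: [0.4508, -0.0969, 0.0272]
orientation: [0.998, 0.052, -0.02, -0.015]
contact_force: [0.2, -0.4, -0.1]
finger_gap: 0.0245
```

```bash
python3 - <<'E'
from h import *
s=st();c=env.read_camera('wrist');save('w19.png',c['pixels'])
c=env.read_camera('side');save('s19.png',cv2.resize(c['pixels'][160:300,220:420],None,fx=3,fy=3))
E
```

```text
t 28.2667 pos [ 0.4508 -0.0969  0.0272] a -1.468 toolz [-0.0413  0.0287 -0.9987] gap 0.0245 F [ 0.2 -0.4 -0.1] j [-0.16  0.74  0.5   2.13 -0.77  0.51 -0.53]
```

View pics/w19.png

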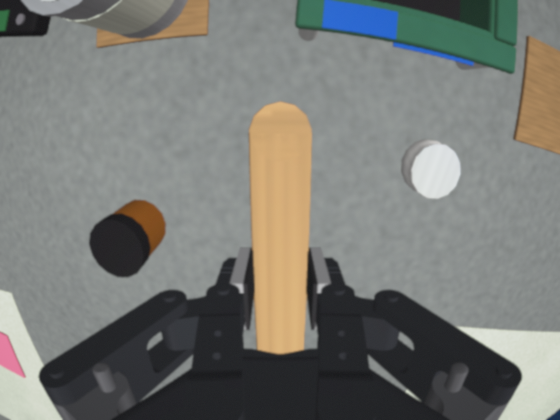

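View pics/s19.png

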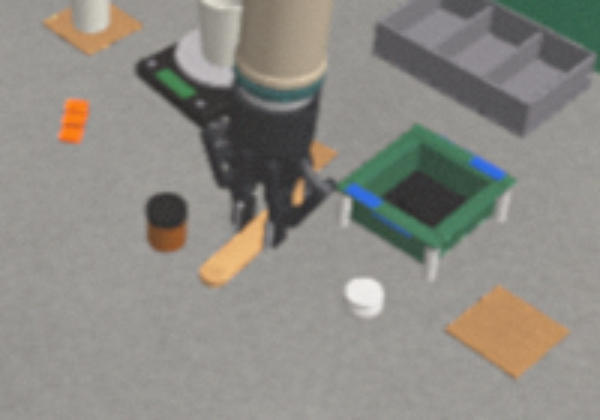

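Request:
jog_arm([
  [1, 0, 0, -0.02, 0],
  [1, 0, 0, -0.025, 0],
  [1, 0.005, -0.005, -0.025, 0],
  [1, 0.012, -0.011, -0.025, 0],
  [1, 0.016, -0.015, -0.01, 0],
])

```text
t: 28.78
tool_pos: [0.4773, -0.0668, 0.1287]
orientation: [0.998, 0.047, -0.029, -0.017]
contact_force: [0.7, -0.2, 0.2]
finger_gap: 0.0249
```

Request:
jog_arm([
  [1, 0.017, -0.015, 0, 0],
  [1, 0.017, -0.015, 0, 0],
  [1, 0.017, -0.015, 0, 0],
  [1, 0.017, -0.015, 0, 0],
  [1, 0.017, -0.015, 0, 0],
])

```text
t: 29.2
tool_pos: [0.5572, 0.0201, 0.1261]
orientation: [0.998, 0.046, -0.029, -0.018]
contact_force: [0.9, -0.2, -0.1]
finger_gap: 0.025
```

Request:
jog_arm([
  [1, 0.017, -0.015, 0, 0],
  [1, 0.017, -0.015, 0, 0],
  [1, 0.016, -0.014, 0, 0],
  [1, 0.01, -0.01, 0, 0],
  [1, 0.004, -0.004, 0, 0],
])

```text
t: 29.62
tool_pos: [0.6165, 0.0929, 0.117]
orientation: [0.998, 0.049, -0.034, -0.019]
contact_force: [-0.6, -0.1, -1.2]
finger_gap: 0.0246
```

```bash
python3 - <<'E'
from h import *
s=st();c=env.read_camera('wrist');save('w20.png',c['pixels']);wpan(c,s);wobj('cup',.09,.12,c,s)
p=wpts(c,s)
for r in (110,130,160,200,230,260): print(p[r,281])
E
```

```text
t 29.6167 pos [0.6165 0.0929 0.117 ] a -1.474 toolz [-0.0692  0.0352 -0.997 ] gap 0.0246 F [-0.6 -0.1 -1.2] j [-0.55  0.82  0.69  1.61 -0.62  1.02 -1.11]
pan 4218 [0.6572 0.1371] res 0.0003 z 0.0308
cup 0.82 [208. 157.] z98 0.1107 mid [0.6579 0.141 ] size [0.0594 0.0511] 2968
cup 0.4 few [0.00079105 0.0039723  0.00553262]
[0.69131913 0.09836958 0.15701898]
[0.68314937 0.09756989 0.15701923]
[0.67058212 0.09634713 0.15677654]
[0.65345031 0.09461495 0.15801045]
[0.63907274 0.09322597 0.15731231]
[0.62514319 0.09175213 0.15982798]
```

View pics/w20.png

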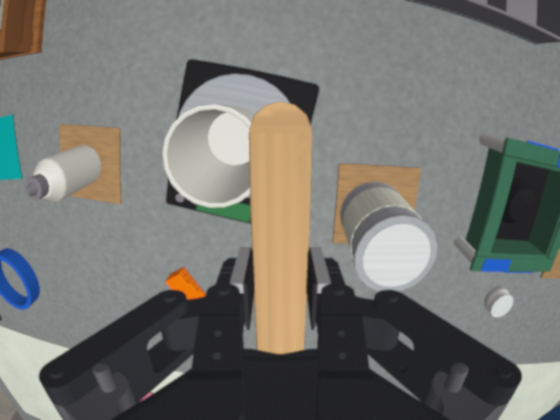

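Request:
jog_arm([
  [1, 0.012, -0.01, 0, 0],
  [1, 0.014, -0.012, 0, 0],
  [1, 0.012, -0.011, 0, 0],
  [1, 0.008, -0.007, 0, 0],
  [1, 0.002, -0.001, 0, 0],
])

```text
t: 30.13
tool_pos: [0.6553, 0.129, 0.1137]
orientation: [0.998, 0.043, -0.038, -0.017]
contact_force: [-0.8, 0.8, -0.6]
finger_gap: 0.0246
```

Request:
jog_arm([
  [1, 0, 0, 0, 0],
  [1, 0, 0, 0, 0],
  [1, 0, 0, 0, 0],
  [1, 0, 0, 0, 0],
  [1, 0, 0, 0, 0],
])

```text
t: 30.55
tool_pos: [0.652, 0.1226, 0.1134]
orientation: [0.998, 0.039, -0.04, -0.016]
contact_force: [0.8, -0.6, -0.6]
finger_gap: 0.0249
```

```bash
cat >>h.py <<'E'
def wheld(c,s):
    p=wpts(c,s);t=(p-s['tool_pos'])@ang(s['orientation'])[1]
    hsv=cv2.cvtColor(c['pixels'],cv2.COLOR_RGB2HSV)
    m=(hsv[...,1]>70)&(hsv[...,0]<25)&(np.abs(t[...,2]+.041)<.012)&(np.abs(t[...,1])<.02)&(t[...,0]<.1)&(t[...,0]>-.02)&(c['depth']>0)
    q=p[m];tip=np.percentile(q[:,0],99.8);A=np.c_[q[:,:2]-q[:,:2].mean(0),np.ones(len(q))]
    f=np.linalg.lstsq(A,q[:,2],rcond=None)[0]
    v=np.linalg.svd(q[:,:2]-q[:,:2].mean(0),full_matrices=False)[2][0];v*=np.sign(v[0])
    e=(q[:,:2]-q[:,:2].mean(0))@v; w=(q[:,:2]-q[:,:2].mean(0))@np.array([-v[1],v[0]])
    L=np.percentile(e,99.9); cw=(np.percentile(w,1)+np.percentile(w,99))/2
    cen=q[:,:2].mean(0)+v*(L-.077)+cw*np.array([-v[1],v[0]])
    print('held: centre',cen.round(4),'dir',np.degrees(np.arctan2(v[1],v[0])).round(1),'slopes',f[:2].round(3),'topz at centre',(f[2]+f[:2]@(cen-q[:,:2].mean(0))).round(4),len(q))
E
python3 - <<'E'
from h import *
s=st();c=env.read_camera('wrist');wheld(c,s);wobj('cup',.1,.12,c,s);wpan(c,s)
E
```

```text
t 30.55 pos [0.652  0.1226 0.1134] a -1.493 toolz [-0.0814  0.0286 -0.9963] gap 0.0249 F [ 0.8 -0.6 -0.6] j [-0.56  0.88  0.69  1.48 -0.63  1.1  -1.2 ]
held: centre [0.6535 0.1214] dir 4.5 slopes [-0.044  0.003] topz at centre 0.1555 11412
cup 0.91 [230. 214.] z98 0.1107 mid [0.6602 0.1553] size [0.0539 0.0231] 945
pan 3151 [0.6574 0.1374] res 0.0004 z 0.0301
```

Request:
jog_arm([
  [1, 0.005, -0.009, 0, 0],
  [1, 0.003, -0.006, 0.003, 0],
  [1, 0, -0.001, 0.008, 0],
  [1, 0, 0, 0.008, 0],
  [1, 0, 0, 0, 0],
])

```text
t: 31.07
tool_pos: [0.6583, 0.1431, 0.0929]
orientation: [0.998, 0.04, -0.039, -0.017]
contact_force: [-1.1, -0.9, -0.8]
finger_gap: 0.025
```

```bash
python3 - <<'E'
from h import *
s=st();c=env.read_camera('wrist');wheld(c,s);wpan(c,s)
E
```

```text
t 31.0667 pos [0.6583 0.1431 0.0929] a -1.492 toolz [-0.0802  0.0299 -0.9963] gap 0.025 F [-1.1 -0.9 -0.8] j [-0.57  0.92  0.68  1.46 -0.65  1.08 -1.22]
held: centre [0.6596 0.1419] dir 4.6 slopes [-0.043  0.003] topz at centre 0.1351 11431
pan 4112 [0.6571 0.1373] res 0.0003 z 0.0301
```

Request:
jog_arm([
  [1, 0, 0.003, 0.003, 0],
  [1, 0, 0.001, 0.005, 0],
  [1, 0, 0, 0.005, 0],
  [1, 0, 0, 0.002, 0],
  [1, 0, 0, 0, 0],
])

```text
t: 31.53
tool_pos: [0.6579, 0.138, 0.077]
orientation: [0.998, 0.04, -0.039, -0.016]
contact_force: [0.5, 0.7, 3.1]
finger_gap: 0.0249
```

```bash
python3 - <<'E'
from h import *
s=st();c=env.read_camera('wrist');save('w21.png',c['pixels']);wheld(c,s);wpan(c,s)
E
```

```text
t 31.5333 pos [0.6579 0.138  0.077 ] a -1.493 toolz [-0.0789  0.0291 -0.9965] gap 0.0249 F [0.5 0.7 3.1] j [-0.56  0.93  0.67  1.48 -0.66  1.05 -1.2 ]
held: centre [0.6593 0.1368] dir 4.6 slopes [-0.035  0.003] topz at centre 0.1191 11431
pan 4894 [0.6572 0.1375] res 0.0002 z 0.0301
```

View pics/w21.png

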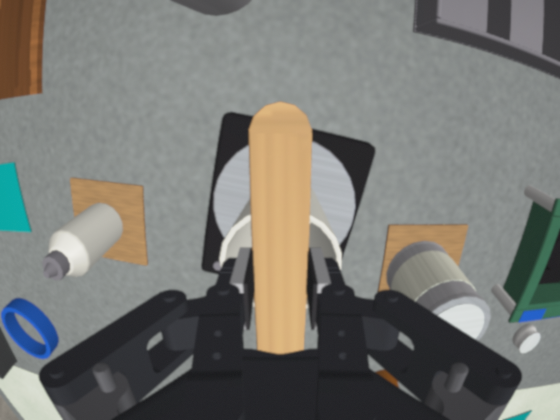

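Request:
jog_arm([
  [0, 0, 0, 0, 0],
  [0, 0, 0, 0, 0],
  [0, 0, 0, -0.004, 0],
  [-0.5, 0, 0, -0.008, 0],
  [-1, 0, 0, -0.015, 0],
])

```text
t: 32.0
tool_pos: [0.6577, 0.1371, 0.1029]
orientation: [0.998, 0.039, -0.042, -0.016]
contact_force: [1.1, -0.1, 0.1]
finger_gap: 0.0657
```

```bash
python3 - <<'E'
from h import *
s=st();c=env.read_camera('wrist');save('w22.png',c['pixels']);wheld(c,s);wpan(c,s);wpaddle(c,s,.118)
E
```

```text
t 32.0 pos [0.6577 0.1371 0.1029] a -1.493 toolz [-0.0848  0.0284 -0.996 ] gap 0.0657 F [ 1.1 -0.1  0.1] j [-0.57  0.91  0.69  1.45 -0.64  1.1  -1.22]Traceback (most recent call last):
  File "<stdin>", line 2, in <module>
  File "h.py", line 61, in wheld
    q=p[m];tip=np.percentile(q[:,0],99.8);A=np.c_[q[:,:2]-q[:,:2].mean(0),np.ones(len(q))]
               ~~~~~~~~~~~~~^^^^^^^^^^^^^
    return _quantile_unchecked(
        a, q, axis, out, overwrite_input, method, keepdims, weights)
    return _ureduce(a,
                    func=_quantile_ureduce_func,
    ...<5 lines>...
                    overwrite_input=overwrite_input,
                    method=method)
    r = func(a, **kwargs)
    result = _quantile(arr,
                       quantiles=q,
    ...<2 lines>...
                       out=out,
                       weights=wgt)
    slices_having_nans = np.isnan(arr[-1, ...])
                                  ~~~^^^^^^^^^
IndexError: index -1 is out of bounds for axis 0 with size 0
```

View pics/w22.png

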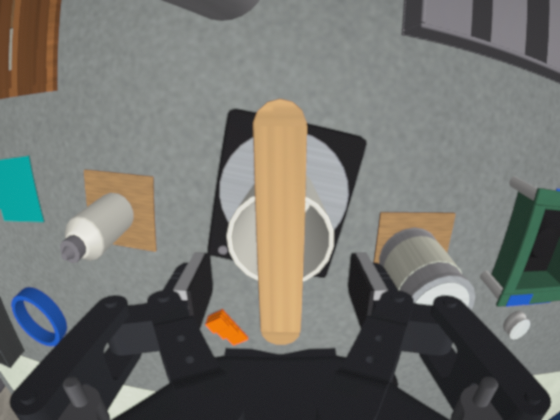

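Paddle rests across the cup. Withdraw up, then measure everything.

Request:
jog_arm([
  [-1, 0, 0, -0.02, 0],
  [-1, 0, 0, -0.025, 0],
  [-1, 0, 0, -0.025, 0],
  [-1, 0, 0, -0.02, 0],
  [-1, 0, 0, 0, 0],
])

```text
t: 32.47
tool_pos: [0.6687, 0.1334, 0.2032]
orientation: [0.998, 0.039, -0.037, -0.016]
contact_force: [0.7, -0.2, 0.4]
finger_gap: 0.0852
```

Request:
jog_arm([
  [-1, -0.02, 0, -0.005, 0],
  [-1, -0.025, 0, -0.005, 0],
  [-1, -0.02, 0, 0, 0],
  [-1, -0.01, 0, 0, 0],
  [-1, 0, 0, 0, 0],
])

```text
t: 32.88
tool_pos: [0.5929, 0.1258, 0.2192]
orientation: [0.998, 0.039, -0.035, -0.016]
contact_force: [1.0, -0.1, 1.5]
finger_gap: 0.0853
```

```bash
python3 - <<'E'
from h import *
s=st();c=env.read_camera('wrist');save('w23.png',c['pixels']);wpan(c,s);wpaddle(c,s,.118)
wobj('cup',.1,.113,c,s);wobj('tin',.08,.1,c,s);wobj('hardener',.085,.1,c,s);wobj('pot',.035,.05,c,s);wpad(.602,.005,c,s);wpad(.617,.30,c,s)
p=wpts(c,s)
e=env.regions_of('wrist','paddle')[0];m=cv2.erode(e['region'].astype(np.uint8),np.ones((5,5)))>0
q=p[m&(np.abs(p[...,2]-.118)<.012)];A=np.c_[q[:,:2],np.ones(len(q))];print('slope',np.linalg.lstsq(A,q[:,2],rcond=None)[0][:2].round(4))
c=env.read_camera('side');save('s23.png',c['pixels'])
E
```

```text
t 32.8833 pos [0.5929 0.1258 0.2192] a -1.493 toolz [-0.0712  0.0285 -0.9971] gap 0.0853 F [ 1.  -0.1  1.5] j [-0.66  0.69  0.77  1.56 -0.53  1.18 -1.25]
pan 2347 [0.6574 0.1374] res 0.0003 z 0.0301
paddle 0.57 5254 [276. 106.] c [659.7 137.4] [154.  27.] dir deg 4.5 z 0.1183
cup 0.79 [293. 112.] z98 0.1110 mid [0.6578 0.1371] size [0.0504 0.0591] 670
tin 0.62 [393. 176.] z98 0.0910 mid [0.5961 0.008 ] size [0.0593 0.0599] 2821
tin 0.2 few [0.00222064 0.0038723  0.00555931]
hardener 0.93 [137. 137.] z98 0.0951 mid [0.6169 0.3027] size [0.0186 0.0201] 268
pot 0.62 [364. 282.] z98 0.0453 mid [0.4369 0.0107] size [0.0369 0.0243] 376
pad 1350 [603.4   4.2] [79. 80.] 5.031397342681885 z 0.0040236594972410805
pad 2093 [616.3 299.8] [79. 81.] 88.34486389160156 z 0.00408315374744278
slope [-0.0004 -0.0009]
```

View pics/w23.png

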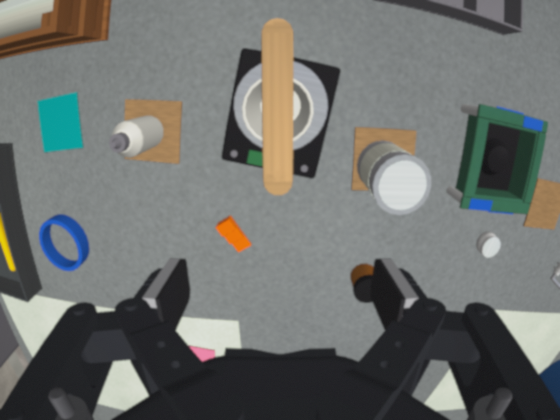

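View pics/s23.png

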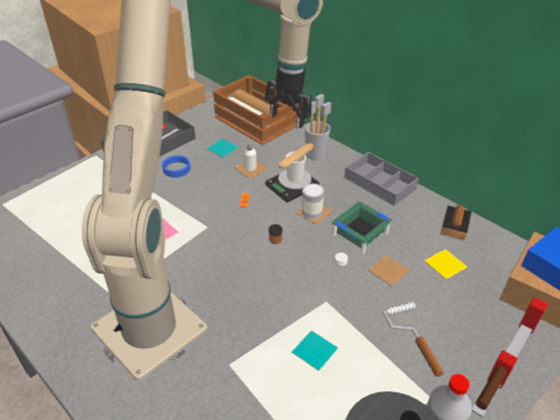

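```bash
python3 - <<'E'
from h import *
print(env.job_done())
E
```

```text
the job is handed in; nothing more can be done
None
```

The mixing station is set out and the job is handed in at about 33 s of the 104 s allowed. No verdict was reported. Below is what the last wrist-camera measurements showed.

| Item | Where it stands | Distance from centre | Other checks |
|---|---|---|---|
| Hardener bottle | Left-hand pad; the scale is in the left gap | about 3 mm | upright |
| Resin tin | Middle pad | about 8 mm (limit 15 mm) | upright |
| Mixing cup | Scale pan | about 1 mm | rim at 0.111 m, upright |
| Stirring paddle | Across the cup rim | about 2 mm from the cup's centre | slope under 0.001, so level |

- **Pigment pot:** it was only partly in view at the end. It read (0.437, 0.011) against (0.436, 0.004) at the start, because half of it was hidden behind a finger. The arm never came near enough to touch it.
- **Fingertips higher than stated:** they sit about 38 mm behind the reported TCP. My first close on the bottle therefore caught only its cap and nudged it about 7 mm; I opened and took it again on its body.
- **Tool tilt:** fast sideways moves tilted the tool by up to about 0.1 rad. I used slower moves after that, and everything settled flat when released.

At the end the gripper was open and clear of everything.

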